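Pack the models into the foam stock tray and carry it to its case

ROBOT

A 6-joint arm with a two-finger parallel gripper is mounted at the origin on the work surface. World frame = base frame: x ahead of the robot, y to its left, z up, the work surface at z = 0. Lengths are in mm, angles in rad, forces in N, time in s.
With the tool pointing down it reaches from about 350 to 925 mm from the base axis. Payload 6.4 kg.
Tool frame: the origin (TCP) lies midway between the tips of the shut fingers; the grasp point (between the pads) lies 19 mm behind it; x points along the fingers, y is the direction in which the jaws open and shut, and the axes are right-handed (so a half turn about x gives the same grasp; the last joint's range is limited). The gripper opens to 94 mm and grips with 3 to 60 N. Pads are 16 mm wide; open, the fingers measure 119 mm over their backs; the gripper's body (75 mm by 177 mm) begins 78 mm behind the grasp point.
Start: joints at [-0.174, 0.245, 1.558, -0, 1.339, -0.174], TCP at [650.011, 0.004, 205.455] pointing down, gripper open.
Joint ranges: [-3.13, 3.13], [-1.02, 2.26], [0.13, 2.54], [-0.95, 4.09], [0.21, 2.88], [-2.74, 2.74]. Speed limits (rad/s): [2.57, 2.57, 3.14, 3.14, 3.14, 3.14].

INTERFACE

Orientations are given as a unit quaternion [x, y, z, w].
In Python, from cell import get_state, get_image, camera_info, sign_off, regions_of, spot_point gives the robot as it stands. The module is installed in compiled form; this text tells all that it offers.
- The arm moves only by the shell command python3 -m inch 'ROWS' [FORCE]. ROWS is JSON, a list of rows, each an object of numbers: "wx", "wy", "wz": the turn, a rotation vector about the tool's x, y, z in degrees; "x", "y", "z": the shift along the tool's x, y, z in mm; "claw": the opening, from 0 (shut) to 1 (fully open). In form: [{"wx": .., "wy": .., "wz": .., "x": .., "y": .., "z": .., "claw": ..}, ...]. A call has exactly 10 rows; each row is the pose to reach, as a shift and turn from the pose commanded when the call began, along the tool's axes at that moment; what a row does not reach only later rows make up. A row lasts 1/12 s, in which the tool goes at most 41.7 mm and 7.16 degrees, less where a joint would pass 70% of its speed; a pose out of reach is approached as far as the arm can. A call with a gripper value outside its range is refused whole. The fingers move at their own pace and stop on an object; FORCE is the grip in N (left out, the last holds). Time passes only in rows, so rows that repeat a pose let the fingers close, or fill a call up. It gives the time, the measured TCP pose, the force and the opening at its end, in the units of the state.
- get_state(): the state, without advancing time (a new reading comes with each control period).
- get_image(name): name is "scene" or "side" or "wrist"; returns the picture (400x640x3 uint8, red, green, blue); there is no depth.
- camera_info(name): a dict with "intrinsics" (3x3 intrinsics, pixels), "R" (3x3) and "t" (3): a world point X has camera coordinates R X + t. Camera axes: x right, y down, z forward; pixel columns grow to the right and rows downward; lengths in mm; the calibration is good to about 2 mm. A picture is of the moment at which its call begins: read the wrist's pose just before it. camera_info takes no time and is no camera call; for the wrist camera it gives the pose at the moment of the call.
- sign_off(): hands the job in, once; it reports no verdict.
Trained networks look in the newest picture that a camera, given by its name, has taken for a name from the list of things; names that differ only in an ending like _2 or _b are one class to them, and where a whole thing is asked for, a point or a joint stands for the part that bears it (a point fixed in the world has none). Each returns a list of dicts, best first, with "conf" (0 to 1); they miss things now and then, are a little off and sometimes report something else, mostly with a low value. They report only what shows in the picture. A call takes as long as a camera call.
- regions_of(camera, thing): "mask" (400x640 bool, what is visible of it) and "centre" ([column, row] in pixels, amid what is visible of it).
- spot_point(camera, thing): "centre" ([column, row] in pixels: a listed point, or the origin of a listed thing).
The state is a dict: "time": time; "joints": joint angles; "qvel": joint speeds; "tau": joint torques, N m; "ee_pos": TCP position; "tool_rot": TCP orientation; "force": force on the tool from outside, world axes, zero at the start; "wrist_torque": the same for the moment, N m; "opening": finger opening in mm.
Only numpy, scipy, OpenCV 4.12 (cv2) and the standard library are available. Lean on these libraries where they do the work, as an engineer would, in place of code of your own. Each camera call takes 0.05 s, during which the arm holds its last target. There are 200 camera calls.

TASK

The running session is over: press every model that is out on the desk (up to four: railcar, bench, canopy, hand throttle) fully home in the foam pocket cut to its outline, with the stock tray left where it stands. Then lift the loaded tray by its handle, carry it level to the carry-case base and set it down inside, flat on the case's floor, with every model still home in its pocket. Leave the throttle box, the red button and the mug alone.

Things in the scene. Friction and masses are not known exactly. Their poses are not given: they have to be found in the camera images.
- tray: Stock tray: plywood base under a black foam slab, 240 x 188 mm (x by y), the foam's flat top 26 mm above the underside. Origin at the centre of the underside, x along its length and its handle, z up. 0.38 kg, loaded up to 0.95 kg. Four die-cut pockets with yellow floors, one per model; a model fits only with its x along the tray's x, the same way.
- tray_grip (a point): Middle of the tray's oak handle bar, 77.5 mm above the tray's underside. The bar is 120 mm long (along the tray's x), 16 mm thick (y), from 69 to 86 mm above the underside, on two posts 106 mm apart, over the tray's centre line; the pockets' centres lie 58 mm to either side of it.
- case: Base of the carry case, fixed to the desk: an open shallow plywood frame, outside 276 x 224 mm, inside 260 x 208 mm (x by y), floor 6 mm thick with grey lining, walls 8 mm thick, 20 mm high above the desk. Origin at the centre of its underside, x along its length. It takes the tray with 10 mm play all round, either way round.
- case_floor (a point): Centre of the case's inner floor, 6 mm above the desk; frame parallel to the case's.
- railcar: Silver die-cast diesel railcar on its wheels, 126 mm long, about 0.2 kg. Origin at the centre of its underside, x towards its bonnet. Body x -63 to +31 mm, 40 mm wide, 50 mm high; narrow bonnet at the front x +31 to +63 mm, 22 mm wide, 30 mm high. May be absent.
- bench: Oak platform bench, about 50 g. Origin at the centre of its underside, x along the seat, y towards the backrest. Seat part 70 mm long, y -12 to +1 mm, 22 mm high; back part only 50 mm long, y +1 to +12 mm, 38 mm high. Can be gripped across its 24 mm depth. May be absent.
- canopy: Green metal station canopy, 0.1 kg. Origin at the centre of its underside. Roof with deep flat valances 108 x 46 mm, from 34 to 50 mm above the underside, centred on the origin, with a white roof light over the -x end. Beneath it, and forming its outline in the pocket, a white kiosk x -52 to -16 mm, 40 mm wide, and a platform x -16 to +52 mm, 22 mm wide. May be absent.
- handset: Cream hand-held throttle lying knob up, 0.12 kg. Origin at the centre of its underside. Body x -51 to +33 mm, 48 mm wide, 28 mm high, with a 10 mm high black knob of 26 mm diameter at x -22 mm; black stub aerial x +33 to +51 mm, off-centre at y +6 to +20 mm, up to 22 mm high. May be absent.
- pocket_railcar (a point): Centre of the railcar's pocket floor, 10 mm above the tray's underside, 16 mm below the foam's top; frame parallel to the tray's. The railcar is home when its frame coincides with this. Cut to its outline, 1.2 mm clearance a side; a springy grey foam lip bulges 3 mm from the wall on the handle's side and gives way sideways as the model is pressed down past it (about 4 to 10 N), then holds it.
- pocket_bench (a point): Centre of the bench's pocket floor, 16 mm above the tray's underside, 10 mm below the foam's top; frame parallel to the tray's. The bench is home when its frame coincides with this. Cut to its outline, 1.2 mm clearance a side; a springy grey foam lip bulges 3 mm from the wall on the handle's side and gives way sideways as the model is pressed down past it (about 4 to 10 N), then holds it.
- pocket_canopy (a point): Centre of the canopy's pocket floor, 10 mm above the tray's underside, 16 mm below the foam's top; frame parallel to the tray's. The canopy is home when its frame coincides with this. Cut to its outline, 1.2 mm clearance a side; a springy grey foam lip bulges 3 mm from the wall on the handle's side and gives way sideways as the model is pressed down past it (about 4 to 10 N), then holds it.
- pocket_handset (a point): Centre of the handset's pocket floor, 10 mm above the tray's underside, 16 mm below the foam's top; frame parallel to the tray's. The handset is home when its frame coincides with this. Cut to its outline, 1.2 mm clearance a side; a springy grey foam lip bulges 3 mm from the wall on the handle's side and gives way sideways as the model is pressed down past it (about 4 to 10 N), then holds it.
- throttle: Bystander: cream throttle box, 80 x 130 mm, 50 mm high with a 16 mm knob on top, standing loose on the desk. Origin at the centre of its underside.
- stop (a joint): Bystander: red push button, 40 mm across, in a bakelite housing at the desk's far side; its travel in m, 0 = up, 0.006 = fully pressed.
- mug: Bystander: blue mug, 76 mm across, 85 mm high, beyond the work, near the red button. Origin at the centre of its underside.

How it is judged:
By the outcome, as a careful person would: the job done as asked, in the order asked, and still so for the second after the job is handed in, with the robot touching nothing.
Of railcar, bench, canopy, handset only 3 to 4 are there at a start; the rules pass over those that are not, and their reading is None.
At some moment in a run one of railcar, bench, canopy, handset may be knocked a few centimetres aside while the robot is not near it.
It also fails if it takes over 210 s, if anything falls off the work surface, if the arm or the gripper's body presses on something with over 40 N, if the wrist force passes 120 N, or if a joint passes its speed limit or range.

## Working session

There is one attempt and no reset: what is moved stays moved. The work goes in short steps, Python scripts to look and compute and a shell command to move; the robot and the scene stay as the last step left them, time stands still between calls to the robot, and variables do not carry over. Pictures are saved under pics/ and viewed, about 12 in all and at most 16, crops included, and the job is handed in when it is done.

```bash
mkdir -p pics; cat > h.py <<'E'
import numpy as np, cv2
from cell import *
from scipy.spatial.transform import Rotation as Rot
def save(cam,fn,crop=None,scale=1):
    im=get_image(cam)
    if crop: im=im[crop[1]:crop[3],crop[0]:crop[2]]
    im=cv2.resize(im,None,fx=scale,fy=scale,interpolation=cv2.INTER_CUBIC)
    cv2.imwrite('pics/'+fn,im[:,:,::-1])
def ray(cam,px,z,ci=None):
    c=ci or camera_info(cam); K=np.array(c['intrinsics']);R=np.array(c['R']);t=np.array(c['t'])
    d=R.T@np.linalg.inv(K)@np.array([px[0],px[1],1.]); o=-R.T@t
    return o+d*(z-o[2])/d[2]
def proj(cam,X,ci=None):
    c=ci or camera_info(cam); K=np.array(c['intrinsics'])
    p=K@(np.array(c['R'])@np.array(X,float)+np.array(c['t'])); return p[:2]/p[2]
E
python3 - <<'E'
from h import *
s=get_state();print({k:np.round(v,3) for k,v in s.items()})
print(Rot.from_quat(s['tool_rot']).as_matrix().round(3))
for c in ['scene','side','wrist']:
    ci=camera_info(c);R=np.array(ci['R']);print(c,np.round(-R.T@np.array(ci['t'])),R[2].round(2),ci['intrinsics'][0][0])
a=get_image('scene');b=get_image('side');w=get_image('wrist')
for n,i in zip('abw',(a,b,w)): cv2.imwrite(f'pics/{n}0.png',i[:,:,::-1])
Z=dict(tray=0,tray_grip=77.5,case=0,case_floor=6,railcar=0,bench=0,canopy=0,handset=0,pocket_railcar=10,pocket_bench=16,pocket_canopy=10,pocket_handset=10,throttle=0,stop=30,mug=0)
for n in Z:
  for cam in ['scene','side','wrist']:
    r=spot_point(cam,n)
    print(n,cam,[(round(q['conf'],2),np.round(q['centre'],1).tolist(),np.round(ray(cam,q['centre'],Z[n])).tolist()) for q in r[:2]])
E
```

```text
{'time': np.float64(0.0), 'joints': array([-0.174,  0.246,  1.559, -0.   ,  1.339, -0.174]), 'qvel': array([ 0.   , -0.   ,  0.   ,  0.   , -0.002,  0.001]), 'tau': array([ 1.0000e-03, -4.1584e+01, -3.1460e+01,  6.8000e-02,  3.3000e-02,
       -0.0000e+00]), 'ee_pos': array([6.49411e+02, 1.14000e-01, 2.04365e+02]), 'tool_rot': array([ 0.5  ,  0.501, -0.5  ,  0.499]), 'force': array([-0.123, -0.937,  0.125]), 'wrist_torque': array([-0.03 , -0.019,  0.015]), 'opening': np.float64(94.401)}
[[-0.002  1.     0.   ]
 [ 0.     0.    -1.   ]
 [-1.    -0.002 -0.   ]]
scene [1259. -253.  909.] [-0.61  0.23 -0.76] 395.7534321015072
side [ 566. -632.  706.] [ 0.05  0.71 -0.71] 374.1544871897037
wrist [650.  83. 383.] [-0.   -0.28 -0.96] 324.05622223288293
tray scene [(0.88, [213.7, 216.8], [516.0, -308.0, 0.0])]
tray side [(0.8, [283.2, 346.0], [517.0, -320.0, 0.0])]
tray wrist [(0.63, [228.0, 385.4], [515.0, -315.0, 0.0])]
tray_grip scene [(0.39, [298.3, 222.9], [669.0, -99.0, 78.0])]
tray_grip side [(0.96, [277.3, 327.0], [512.0, -319.0, 78.0])]
tray_grip wrist [(0.38, [424.5, 117.5], [747.0, 
[... 1663 characters left out ...]
 side [(0.63, [253.0, 381.3], [464.0, -384.0, 10.0])]
pocket_canopy wrist []
pocket_handset scene [(0.9, [190.7, 236.4], [571.0, -377.0, 10.0])]
pocket_handset side [(0.76, [319.3, 370.7], [582.0, -374.0, 10.0]), (0.27, [314.0, 308.7], [581.0, -252.0, 10.0])]
pocket_handset wrist []
throttle scene [(0.73, [369.1, 248.3], [757.0, 71.0, 0.0])]
throttle side [(0.58, [372.7, 197.3], [758.0, 67.0, 0.0])]
throttle wrist [(0.82, [424.2, 119.5], [771.0, 68.0, 0.0])]Traceback (most recent call last):
  File "<stdin>", line 11, in <module>
ValueError: it knows: bench, canopy, case, case_floor, handset, mug, pocket_bench, pocket_canopy, pocket_handset, pocket_railcar, railcar, throttle, tray, tray_grip
```

```bash
cd pics; python3 -c "
import cv2
a=cv2.imread('a0.png')[140:340,120:460];cv2.imwrite('a1.png',cv2.resize(a,None,fx=2.35,fy=2.35,interpolation=2))"
```

```text
(no output)
```

View pics/a1.png

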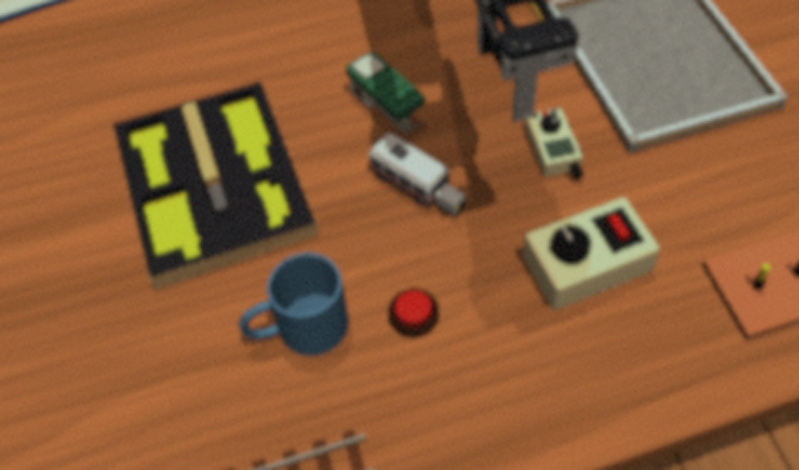

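View pics/w0.png

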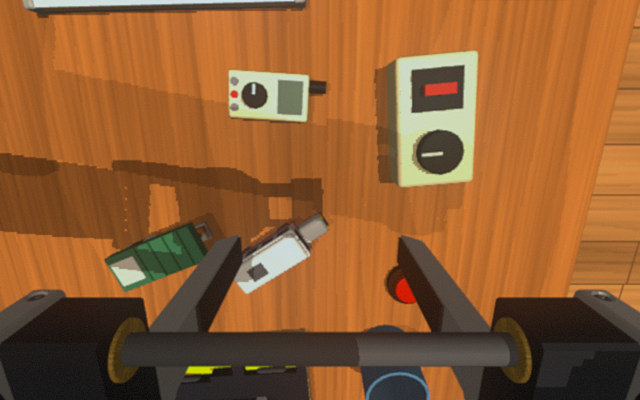

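The scene crop shows the tray at (215,180) with empty railcar, canopy, handset and bench pockets. The canopy is at (385,90), the railcar at (415,175) and the handset at (553,143), so there is no bench; the network's "bench" hit is the mug at (310,305). The wrist view shows the railcar and canopy turned about 25–30° and the handset nearly aligned. First I'll move to view the tray.

```bash
python3 -m inch '[{"y":-112,"z":158,"wx":60},{"y":-224,"z":315,"wx":60},{"y":-224,"z":315,"wx":60},{"y":-224,"z":315,"wx":60},{"y":-224,"z":315,"wx":60},{"y":-224,"z":315,"wx":60},{"y":-224,"z":315,"wx":60},{"y":-224,"z":315,"wx":60},{"y":-224,"z":315,"wx":60},{"y":-224,"z":315,"wx":60}]'
python3 -m inch '[{"wx":30},{"wx":30},{"wx":30},{"wx":30},{"wx":30},{"wx":30},{"wx":30},{"wx":30},{"wx":30},{"wx":30}]'
cat >> h.py <<'E'
from scipy.optimize import minimize
P=lambda x0,x1,y0,y1,z0,z1:[(x,y,z) for x in(x0,x1) for y in(y0,y1) for z in(z0,z1)]
MOD=dict(railcar=[P(-63,31,-20,20,3,50),P(31,63,-11,11,3,30)],
 canopy=[P(-54,54,-23,23,34,50),P(-52,-16,-20,20,0,34),P(-16,52,-11,11,0,10)],
 handset=[P(-51,33,-24,24,0,28),P(33,51,6,20,4,22)],
 tray=[P(-120,120,-94,94,0,26),P(-60,60,-8,8,69,86)],
 case=[P(-138,138,-112,112,0,20)])
S=3
def prj(ci,pts):
    K=np.array(ci['intrinsics']);p=np.asarray(pts,float)@np.array(ci['R']).T+np.array(ci['t']);p=p@K.T;return p[:,:2]/p[:,2:]
def pose(p,pts,z0=0):
    c,s=np.cos(p[2]),np.sin(p[2]);pts=np.asarray(pts,float)
    return np.c_[p[0]+c*pts[:,0]-s*pts[:,1],p[1]+s*pts[:,0]+c*pts[:,1],pts[:,2]+z0]
def poly(q): 
    m=np.zeros((400*S,640*S),np.uint8); cv2.fillConvexPoly(m,cv2.convexHull(np.round(((q+.5)*S-.5)*8).astype(np.int32)),1,shift=3); return m
def sil(ci,p,parts,z0=0):
    m=0
    for pt in parts: m=m|poly(prj(ci,pose(p,pt,z0)))
    return m
# pockets: list of rectangles in pocket frames
c_=1.2
def pockets(ci,p,cent,outl):
    out=np.zeros((400*S,640*S),np.uint8)
    for n,(cx,cy,zf) in cent.items():
        fl=np.zeros_like(out);tp=np.zeros_like(out)
        for x0,x1,y0,y1 in outl[n]:
            r=np.array([(cx+x0-c_,cy+y0-c_),(cx+x1+c_,cy+y0-c_),(cx+x1+c_,cy+y1+c_),(cx+x0-c_,cy+y1+c_)])
            fl|=poly(prj(ci,pose(p,np.c_[r,[zf]*4]))); tp|=poly(prj(ci,pose(p,np.c_[r,[26]*4])))
        out|=fl&tp
    for b in [P(-60,60,-8,8,69,86),P(-60,-46,-7,7,26,69),P(46,60,-7,7,26,69)]: out&=1-poly(prj(ci,pose(p,b)))
    return out
OUTL=dict(railcar=[(-63,31,-20,20),(31,63,-11,11)],canopy=[(-52,-16,-20,20),(-16,52,-11,11)],
 handset=[(-51,33,-24,24),(33,51,6,20)],bench=[(-35,35,-12,1),(-25,25,1,12)])
def fit(f,obs,p0,step=(8,8,.1),valid=1):
    o=cv2.resize(obs.astype(np.uint8),None,fx=S,fy=S,interpolation=cv2.INTER_NEAREST)
    def cost(p):
        m=f(p); return 1-((m&o)*valid).sum()/max(1,((m|o)*valid).sum())
    sx=np.vstack([p0]+[np.array(p0)+np.eye(len(p0))[i]*step[i] for i in range(len(p0))])
    r=minimize(cost,p0,method='Nelder-Mead',options=dict(initial_simplex=sx,xatol=.02,fatol=1e-5,maxiter=400))
    return r.x,1-r.fun
E
python3 - <<'E'
from h import *
s=get_state();print(s['joints'].round(2),s['ee_pos'].round(1),Rot.from_quat(s['tool_rot']).as_matrix().round(3).tolist())
ci=camera_info('wrist');im=get_image('wrist');cv2.imwrite('pics/w1.png',im[:,:,::-1]);np.save('w1.npy',im);import pickle;pickle.dump(ci,open('w1.pkl','wb'))
for n,z in dict(pocket_railcar=10,pocket_bench=16,pocket_canopy=10,pocket_handset=10,tray_grip=77.5,tray=0).items():
    print(n,[(round(q['conf'],2),np.round(q['centre']).tolist(),np.round(ray('wrist',q['centre'],z,ci),1).tolist()) for q in spot_point('wrist',n)[:2]])
E
```

```text
[-0.17  0.25  1.56 -0.    1.34 -0.17] [650.   -0.  205.5] [[0.0, 1.0, -0.0], [-0.0, -0.0, -1.0], [-1.0, 0.0, 0.0]]
pocket_railcar [(0.83, [185.0, 361.0], [461.2, -262.7, 10.0])]
pocket_bench [(0.93, [269.0, 360.0], [581.5, -254.4, 16.0])]
pocket_canopy []
pocket_handset []
tray_grip [(0.49, [269.0, 361.0], [592.5, -199.6, 77.5])]
tray [(0.74, [229.0, 387.0], [515.5, -318.8, 0.0])]$[0]: bad value
$[0]: bad value
```

View pics/w1.png

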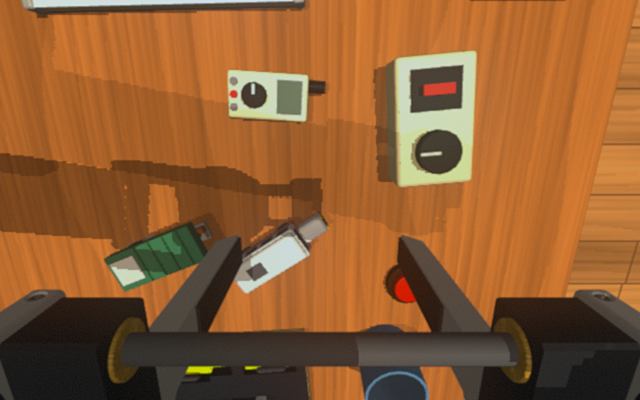

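Both moves were refused because every key is required, so the view is unchanged. I'll retype the rows in full.

```bash
python3 -m inch '[{"wx":7,"wy":0,"wz":0,"x":0,"y":-24,"z":34,"claw":1},{"wx":14,"wy":0,"wz":0,"x":0,"y":-48,"z":68,"claw":1},{"wx":21,"wy":0,"wz":0,"x":0,"y":-72,"z":102,"claw":1},{"wx":28,"wy":0,"wz":0,"x":0,"y":-96,"z":136,"claw":1},{"wx":35,"wy":0,"wz":0,"x":0,"y":-120,"z":170,"claw":1},{"wx":42,"wy":0,"wz":0,"x":0,"y":-144,"z":204,"claw":1},{"wx":49,"wy":0,"wz":0,"x":0,"y":-168,"z":238,"claw":1},{"wx":56,"wy":0,"wz":0,"x":0,"y":-192,"z":272,"claw":1},{"wx":60,"wy":0,"wz":0,"x":0,"y":-216,"z":306,"claw":1},{"wx":60,"wy":0,"wz":0,"x":0,"y":-224,"z":315,"claw":1}]'
python3 -m inch '[{"wx":7,"wy":0,"wz":0,"x":0,"y":0,"z":0,"claw":1},{"wx":14,"wy":0,"wz":0,"x":0,"y":0,"z":0,"claw":1},{"wx":21,"wy":0,"wz":0,"x":0,"y":0,"z":0,"claw":1},{"wx":28,"wy":0,"wz":0,"x":0,"y":0,"z":0,"claw":1},{"wx":30,"wy":0,"wz":0,"x":0,"y":0,"z":0,"claw":1},{"wx":30,"wy":0,"wz":0,"x":0,"y":0,"z":0,"claw":1},{"wx":30,"wy":0,"wz":0,"x":0,"y":0,"z":0,"claw":1},{"wx":30,"wy":0,"wz":0,"x":0,"y":0,"z":0,"claw":1},{"wx":30,"wy":0,"wz":0,"x":0,"y":0,"z":0,"claw":1},{"wx":30,"wy":0,"wz":0,"x":0,"y":0,"z":0,"claw":1}]'
python3 - <<'E'
from h import *
s=get_state();print(s['joints'].round(2),s['ee_pos'].round(1),Rot.from_quat(s['tool_rot']).as_matrix().round(3).tolist())
ci=camera_info('wrist');im=get_image('wrist');cv2.imwrite('pics/w2.png',im[:,:,::-1]);np.save('w2.npy',im);import pickle;pickle.dump(ci,open('w2.pkl','wb'))
for n,z in dict(pocket_railcar=10,pocket_bench=16,pocket_canopy=10,pocket_handset=10,tray_grip=77.5,tray=0).items():
    print(n,[(round(q['conf'],2),np.round(q['centre']).tolist(),np.round(ray('wrist',q['centre'],z,ci),1).tolist()) for q in spot_point('wrist',n)[:2]])
E
```

```text
time: 3.28
ee_pos: [423.4, -318.7, 205.8]
tool_rot: [-0.683, -0.18, 0.684, -0.181]
force: [-0.2, 0.3, 0.2]
opening: 94.0
time: 4.12
ee_pos: [426.1, -314.9, 205.4]
tool_rot: [-0.707, -0.0, 0.707, -0.0]
force: [0.3, 0.5, 0.1]
opening: 93.8
[-0.85 -0.04  1.86 -0.    1.32  0.72] [ 426.1 -314.9  205.4] [[-0.0, 0.001, -1.0], [-0.0, -1.0, -0.001], [-1.0, 0.0, 0.0]]
pocket_railcar [(0.95, [276.0, 145.0], [466.4, -265.2, 10.0])]
pocket_bench [(0.84, [262.0, 33.0], [581.3, -256.1, 16.0])]
pocket_canopy [(0.93, [377.0, 148.0], [463.7, -381.4, 10.0])]
pocket_handset [(0.95, [374.0, 38.0], [577.8, -371.7, 10.0])]
tray_grip [(0.95, [323.0, 98.0], [516.1, -318.2, 77.5])]
tray [(0.88, [320.0, 101.0], [514.4, -315.9, 0.0])]
```

View pics/w2.png

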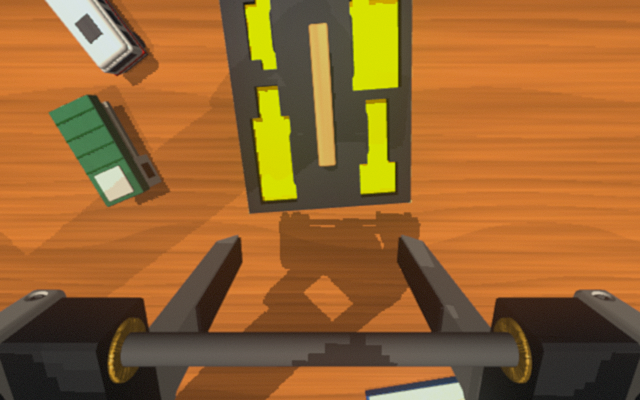

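Clear view of the tray (columns 222–411): railcar pocket at (275,145), canopy (378,148), bench (262,33), handset (375,38). The tray is yawed about +4°, with its x axis along world +x. I'll fit it precisely.

```bash
python3 - <<'E'
from h import *
import pickle
im=np.load('w2.npy').astype(int);ci=pickle.load(open('w2.pkl','rb'))
o=((im[:,:,0]>150)&(im[:,:,1]>150)&(im[:,:,2]<110)); o[220:]=0; print(o.sum())
cen=lambda p:dict(railcar=(p[3],58,10),canopy=(p[4],-58,10),handset=(p[5],-58,10),bench=(p[6],58,16))
f=lambda p:pockets(ci,p,cen(p),OUTL)
p=[516,-317,.08,-50,-50,62,62];
for k in range(2): p,i=fit(f,o,p,(4,4,.05,5,5,5,5)); print(p.round(3),i)
m=f(p);v=im.astype(np.uint8).copy()
big=cv2.resize(v,None,fx=3,fy=3)[:660,600:1300]
cs,_=cv2.findContours(m[:660,600:1300],cv2.RETR_LIST,cv2.CHAIN_APPROX_NONE);cv2.drawContours(big,cs,-1,(255,0,0),1)
cv2.imwrite('pics/fit.png',cv2.resize(big,None,fx=.9,fy=.9)[:,:,::-1])
np.save('tray.npy',p)
for n,c in cen(p).items(): print(n,pose(p,[c]).round(1))
E
```

```text
13219
[ 5.14871e+02 -3.17871e+02  7.20000e-02 -4.60150e+01 -5.55660e+01
  6.05870e+01  7.07070e+01] 0.779296253895567
[ 5.14839e+02 -3.17920e+02  7.20000e-02 -4.63150e+01 -5.56060e+01
  6.06130e+01  7.09710e+01] 0.7795244910941476
railcar [[ 464.5 -263.4   10. ]]
canopy [[ 463.5 -379.7   10. ]]
handset [[ 579.4 -371.4   10. ]]
bench [[ 581.5 -255.    16. ]]
```

View pics/fit.png

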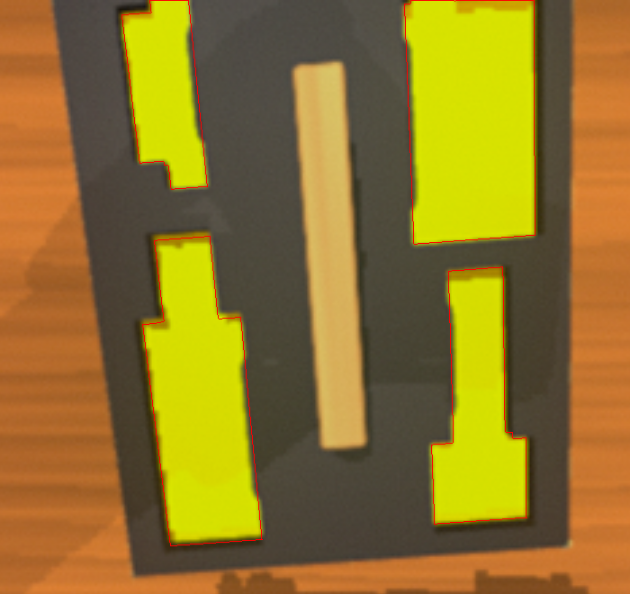

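The fitted outlines lie on the pocket edges: tray at (514.8, −317.9), yaw 4.1°. Now to hover above the railcar.

```bash
python3 -m inch '[{"wx":-4,"wy":0,"wz":0,"x":0,"y":-23,"z":-18,"claw":1},{"wx":-8,"wy":0,"wz":0,"x":0,"y":-50,"z":-40,"claw":1},{"wx":-12,"wy":0,"wz":0,"x":0,"y":-80,"z":-63,"claw":1},{"wx":-16,"wy":0,"wz":0,"x":0,"y":-110,"z":-86,"claw":1},{"wx":-20,"wy":0,"wz":0,"x":0,"y":-140,"z":-110,"claw":1},{"wx":-24,"wy":0,"wz":0,"x":0,"y":-170,"z":-133,"claw":1},{"wx":-28,"wy":0,"wz":0,"x":0,"y":-200,"z":-156,"claw":1},{"wx":-28,"wy":0,"wz":0,"x":0,"y":-229,"z":-179,"claw":1},{"wx":-28,"wy":0,"wz":0,"x":0,"y":-229,"z":-179,"claw":1},{"wx":-28,"wy":0,"wz":0,"x":0,"y":-229,"z":-179,"claw":1}]'
cat >> h.py <<'E'
def look(n,p0,cam='wrist',fn=None,z0=0):
    s=get_state();ci=camera_info(cam);im=get_image(cam)
    r=regions_of(cam,n)
    best=None
    for q in r[:3]:
        p,i=fit(lambda p:sil(ci,p,MOD[n],z0),q['mask'],p0)
        p,i=fit(lambda p:sil(ci,p,MOD[n],z0),q['mask'],p,(2,2,.03))
        print(n,cam,round(q['conf'],2),'pose',p[:2].round(1),'yaw deg',np.degrees(p[2]).round(1),'iou',round(i,3))
        if best is None or i>best[1]: best=(p,i)
    R=Rot.from_quat(s['tool_rot']).as_matrix();p=best[0]
    d=R.T@(np.array([p[0],p[1],0])-s['ee_pos'])
    yaw=np.degrees(np.arctan2(-R[1,2],-R[0,2]))  # direction of -tool z
    print('ee',s['ee_pos'].round(1),'tool yaw',yaw.round(2),'shift to obj origin tool xyz',d.round(1),'wx',(yaw-np.degrees(p[2])).round(1))
    if fn:
        big=cv2.resize(im,None,fx=3,fy=3);m=sil(ci,p,MOD[n],z0)
        cs,_=cv2.findContours(m,cv2.RETR_LIST,cv2.CHAIN_APPROX_NONE);cv2.drawContours(big,cs,-1,(255,0,0),1)
        ys,xs=np.where(m); cy,cx=int(ys.mean()),int(xs.mean())
        cv2.imwrite('pics/'+fn,big[max(0,cy-300):cy+300,max(0,cx-350):cx+350,::-1])
    return p
E
python3 - <<'E'
from h import *
look('railcar',[605,-86,.5],fn='rc.png')
E
```

```text
time: 5.3
ee_pos: [605.6, -84.5, 205.1]
tool_rot: [-0.686, -0.172, 0.686, -0.172]
force: [0.2, 0.0, 0.2]
opening: 93.8
railcar wrist 0.76 pose [604.3 -83.7] yaw deg 34.0 iou 0.933
ee [605.6 -84.5 205.1] tool yaw 28.18 shift to obj origin tool xyz [205.2  -1.3   0.6] wx -5.9
```

View pics/rc.png

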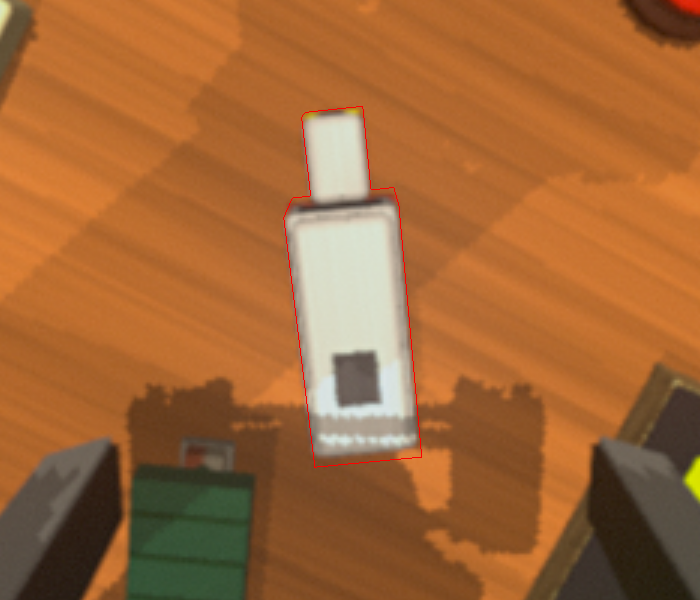

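The outline fits: railcar at (604, −84), yaw 34°. I'll grip its body with the TCP at z ≈ 21 so the fingertips stay above the foam when it is home.

```bash
python3 -m inch '[{"wx":-6,"wy":0,"wz":0,"x":20,"y":0,"z":12.5,"claw":0.7},{"wx":-6,"wy":0,"wz":0,"x":50,"y":0,"z":12.5,"claw":0.7},{"wx":-6,"wy":0,"wz":0,"x":80,"y":0,"z":12.5,"claw":0.7},{"wx":-6,"wy":0,"wz":0,"x":110,"y":0,"z":12.5,"claw":0.7},{"wx":-6,"wy":0,"wz":0,"x":135,"y":0,"z":12.5,"claw":0.7},{"wx":-6,"wy":0,"wz":0,"x":155,"y":0,"z":12.5,"claw":0.7},{"wx":-6,"wy":0,"wz":0,"x":170,"y":0,"z":12.5,"claw":0.7},{"wx":-6,"wy":0,"wz":0,"x":180,"y":0,"z":12.5,"claw":0.7},{"wx":-6,"wy":0,"wz":0,"x":184,"y":0,"z":12.5,"claw":0.7},{"wx":-6,"wy":0,"wz":0,"x":184,"y":0,"z":12.5,"claw":0.7}]'
python3 -m inch '[{"wx":0,"wy":0,"wz":0,"x":0,"y":0,"z":0,"claw":0.35},{"wx":0,"wy":0,"wz":0,"x":0,"y":0,"z":0,"claw":0.35},{"wx":0,"wy":0,"wz":0,"x":0,"y":0,"z":0,"claw":0.35},{"wx":0,"wy":0,"wz":0,"x":0,"y":0,"z":0,"claw":0.35},{"wx":0,"wy":0,"wz":0,"x":0,"y":0,"z":0,"claw":0.35},{"wx":0,"wy":0,"wz":0,"x":0,"y":0,"z":0,"claw":0.35},{"wx":0,"wy":0,"wz":0,"x":0,"y":0,"z":0,"claw":0.35},{"wx":0,"wy":0,"wz":0,"x":0,"y":0,"z":0,"claw":0.35},{"wx":0,"wy":0,"wz":0,"x":0,"y":0,"z":0,"claw":0.35},{"wx":0,"wy":0,"wz":0,"x":0,"y":0,"z":0,"claw":0.35}]' 30
```

```text
time: 6.23
ee_pos: [593.3, -92.5, 21.0]
tool_rot: [-0.676, -0.207, 0.677, -0.206]
force: [-0.1, -0.3, -0.3]
opening: 65.4
time: 7.07
ee_pos: [594.3, -91.7, 22.3]
tool_rot: [0.676, 0.207, -0.676, 0.207]
force: [-2.2, 1.3, 5.6]
opening: 40.0
```

```bash
python3 -m inch '[{"wx":0,"wy":0,"wz":0,"x":-30,"y":0,"z":0,"claw":0.35},{"wx":0,"wy":0,"wz":0,"x":-65,"y":0,"z":0,"claw":0.35},{"wx":4,"wy":0,"wz":0,"x":-95,"y":5,"z":18,"claw":0.35},{"wx":9,"wy":0,"wz":0,"x":-100,"y":15,"z":50,"claw":0.35},{"wx":14,"wy":0,"wz":0,"x":-100,"y":25,"z":85,"claw":0.35},{"wx":19,"wy":0,"wz":0,"x":-100,"y":35,"z":120,"claw":0.35},{"wx":24,"wy":0,"wz":0,"x":-100,"y":45,"z":155,"claw":0.35},{"wx":29,"wy":0,"wz":0,"x":-100,"y":55,"z":188,"claw":0.35},{"wx":30,"wy":0,"wz":0,"x":-100,"y":63,"z":215,"claw":0.35},{"wx":30,"wy":0,"wz":0,"x":-100,"y":63,"z":215,"claw":0.35}]'
cat >> h.py <<'E'
def to(X,Y,Z,yawdeg):
    s=get_state();R=Rot.from_quat(s['tool_rot']).as_matrix()
    yaw=np.degrees(np.arctan2(-R[1,2],-R[0,2]))
    a=np.radians(yaw);D=np.array([X,Y,Z])-s['ee_pos']   # assume vertical tool
    z=-(D[0]*np.cos(a)+D[1]*np.sin(a)); y=D[0]*np.sin(a)-D[1]*np.cos(a)
    print('ee',s['ee_pos'].round(1),'yaw',yaw.round(2),'tilt',R[2,0].round(4),'open',round(float(s['opening']),1),'F',np.round(s['force'],1),'-> x',round(-D[2],1),'y',round(y,1),'z',round(z,1),'wx',round(yaw-yawdeg,2))
E
python3 - <<'E'
from h import *
s=get_state(); to(451.7,-264.3,s['ee_pos'][2],4.1)
p=look('railcar',[464,-264,.072],fn='rc2.png',z0=s['ee_pos'][2]-21.5)
E
```

```text
time: 7.9
ee_pos: [448.3, -267.3, 121.0]
tool_rot: [-0.706, -0.022, 0.707, -0.023]
force: [-0.4, 0.2, -2.2]
opening: 39.9
ee [ 448.3 -267.3  121. ] yaw 3.7 tilt -1.0 open 39.9 F [-0.4  0.2 -2.2] -> x -0.0 y -2.8 z -3.6 wx -0.4
railcar wrist 0.63 pose [ 460.4 -266.8] yaw deg 3.6 iou 0.833
ee [ 448.3 -267.3  121. ] tool yaw 3.7 shift to obj origin tool xyz [ 1.209e+02  1.000e-01 -1.240e+01] wx 0.1
```

View pics/rc2.png

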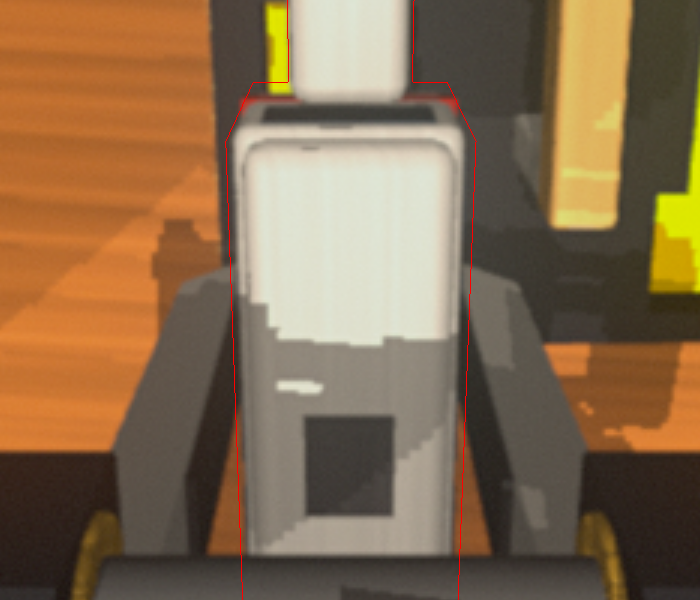

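The held railcar sits straight between the fingers (fit offset 12.4 mm, 12.8 expected from the grasp). Now the settled pose.

```bash
python3 - <<'E'
from h import *
to(451.9,-264.3,121,4.1)
ci=camera_info('wrist')
im=get_image('wrist')
s=get_state();p=[*(s['ee_pos'][:2]+12.6*np.array([np.cos(.072),np.sin(.072)])),.072]
print(p)
big=cv2.resize(im,None,fx=3,fy=3)
for x in (31,63):
  for y,z in ((11,30),(-11,30)):
    q=prj(ci,pose(p,[(x,y,z)],s['ee_pos'][2]-21.5))[0];print(x,y,q.round(1))
g=im[:,:,:].astype(int).sum(2)//3
c=int(q[0]+8); print('col',c,list(zip(range(60,200,2),g[60:200:2,c])))
E
```

```text
ee [ 450.3 -264.7  121. ] yaw 3.9 tilt -1.0 open 39.9 F [-0.1 -0.4 -1.9] -> x -0.0 y -0.3 z -1.6 wx -0.2
[np.float64(463.4218223840877), np.float64(-263.12545960149043), 0.072]
31 11 [297.2 182.3]
31 -11 [338.1 182.2]
63 11 [295.7 121.1]
63 -11 [338.9 120.9]
col 346 [(60, np.int64(75)), (62, np.int64(74)), (64, np.int64(76)), (66, np.int64(75)), (68, np.int64(76)), (70, np.int64(74)), (72, np.int64(73)), (74, np.int64(74)), (76, np.int64(72)), (78, np.int64(71)), (80, np.int64(73)), (82, np.int64(73)), (84, np.int64(72)), (86, np.int64(71)), (88, np.int64(71)), (90, np.int64(71)), (92, np.int64(69)), (94, np.int64(71)), (96, np.int64(70)), (98, np.int64(70)), (100, np.int64(69)), (102, np.int64(68)), (104, np.int64(69)), (106, np.int64(69)), (108, np.int64(68)), (110, np.int64(71)), (112, np.int64(67)), (114, np.int64(69)), (116, np.int64(67)), (118, np.int64(70)), (120, np.int64(70)), (122, np.int64(66)), (124, np.int64(65)), (126, np.int64(69)), (128, np.int64(70)), (130, np.int64(67)), (132, np.int64(68)), (134, np.int64(68)), (136, np.int64(67)), (138, np.int64(69)), (140, np.int64(68)), (142, np.int64(68)), (144, np.int64(69)), (146, np.int64(70)), (148, np.int64(66)), (150, np.int64(68)), (152, np.int64(70)), (154, np.int64(69)), (156, np.int64(70)), (158, np.int64(67)), (160, np.int64(67)), (162, np.int64(68)), (164, np.int64(67)), (166, np.int64(68)), (168, np.int64(70)), (170, np.int64(69)), (172, np.int64(69)), (174, np.int64(68)), (176, np.int64(71)), (178, np.int64(78)), (180, np.int64(98)), (182, np.int64(78)), (184, np.int64(58)), (186, np.int64(60)), (188, np.int64(127)), (190, np.int64(202)), (192, np.int64(207)), (194, np.int64(153)), (196, np.int64(181)), (198, np.int64(206))]
```

```bash
python3 -m inch '[{"wx":-0.2,"wy":0,"wz":0,"x":10,"y":0,"z":-1,"claw":0.35},{"wx":-0.2,"wy":0,"wz":0,"x":20,"y":0,"z":-1,"claw":0.35},{"wx":-0.2,"wy":0,"wz":0,"x":30,"y":0,"z":-1,"claw":0.35},{"wx":-0.2,"wy":0,"wz":0,"x":40,"y":0,"z":-1,"claw":0.35},{"wx":-0.2,"wy":0,"wz":0,"x":50,"y":0,"z":-1,"claw":0.35},{"wx":-0.2,"wy":0,"wz":0,"x":60,"y":0,"z":-1,"claw":0.35},{"wx":-0.2,"wy":0,"wz":0,"x":60,"y":0,"z":-1,"claw":0.35},{"wx":-0.2,"wy":0,"wz":0,"x":60,"y":0,"z":-1,"claw":0.35},{"wx":-0.2,"wy":0,"wz":0,"x":60,"y":0,"z":-1,"claw":0.35},{"wx":-0.2,"wy":0,"wz":0,"x":60,"y":0,"z":-1,"claw":0.35}]'
python3 - <<'E'
from h import *
to(451.9,-264.3,121,4.1)
s=get_state();ci=camera_info('wrist');im=get_image('wrist')
big=cv2.resize(im,None,fx=3,fy=3)
p=[*(s['ee_pos'][:2]+12.6*np.array([np.cos(.072),np.sin(.072)])),.072]
z0=s['ee_pos'][2]-21.5
mark=lambda pts,c:[cv2.line(big,tuple(int(v) for v in a*3+1),tuple(int(v) for v in b*3+1),c,1) for a,b in zip(pts,np.roll(pts,-1,0))]
mark(prj(ci,pose(p,[(31,11,30),(63,11,30),(63,-11,30),(31,-11,30)],z0)),(255,0,0))
mark(prj(ci,pose(p,[(31,11,3),(63,11,3),(63,-11,3),(31,-11,3)],z0)),(255,0,255))
t=np.load('tray.npy')
mark(prj(ci,pose(t,[(t[3]+x,58+y,26) for x,y in((31,12.2),(64.2,12.2),(64.2,-12.2),(31,-12.2))])),(0,0,255))
mark(prj(ci,pose(t,[(t[6]+x,58+y,26) for x,y in((-36.2,-13.2),(-36.2,2.2),(0,2.2),(0,-13.2))])),(0,255,255))
cv2.imwrite('pics/rc3.png',big[120:660,600:1300,::-1])
E
```

```text
time: 8.88
ee_pos: [452.4, -264.7, 62.2]
tool_rot: [0.707, 0.026, -0.706, 0.026]
force: [0.6, -0.8, -1.3]
opening: 39.7
ee [ 452.4 -264.7   62.2] yaw 4.2 tilt -1.0 open 39.7 F [ 0.6 -0.8 -1.3] -> x -58.8 y -0.5 z 0.5 wx 0.1
```

View pics/rc3.png

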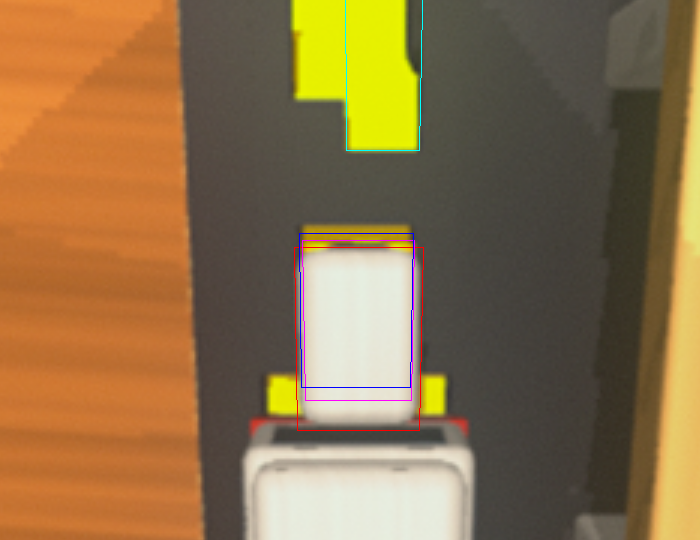

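At this height the bonnet (303–412, front at row 245) matches its predicted outline. The pocket's front edge (row 226) lies about 1.3 mm further +x than my fit, so I'll shift and lower with force checks.

```bash
python3 -m inch '[{"wx":0,"wy":0,"wz":0,"x":2,"y":0,"z":-1.3,"claw":0.35},{"wx":0,"wy":0,"wz":0,"x":6,"y":0,"z":-1.3,"claw":0.35},{"wx":0,"wy":0,"wz":0,"x":10,"y":0,"z":-1.3,"claw":0.35},{"wx":0,"wy":0,"wz":0,"x":12,"y":0,"z":-1.3,"claw":0.35},{"wx":0,"wy":0,"wz":0,"x":14,"y":0,"z":-1.3,"claw":0.35},{"wx":0,"wy":0,"wz":0,"x":16,"y":0,"z":-1.3,"claw":0.35},{"wx":0,"wy":0,"wz":0,"x":18,"y":0,"z":-1.3,"claw":0.35},{"wx":0,"wy":0,"wz":0,"x":19,"y":0,"z":-1.3,"claw":0.35},{"wx":0,"wy":0,"wz":0,"x":20,"y":0,"z":-1.3,"claw":0.35},{"wx":0,"wy":0,"wz":0,"x":20,"y":0,"z":-1.3,"claw":0.35}]'
python3 -c "
from h import *
to(453.7,-264.6,31.5,4.1)"
```

```text
time: 9.77
ee_pos: [453.3, -263.5, 41.4]
tool_rot: [0.707, 0.026, -0.707, 0.025]
force: [-0.6, 4.2, 1.9]
opening: 39.7
ee [ 453.3 -263.5   41.4] yaw 4.19 tilt -1.0 open 39.7 F [-0.6  4.2  1.9] -> x 9.9 y 1.1 z -0.3 wx 0.09
```

It has entered the pocket, and the lip is pushing sideways as expected. Pressing home.

```bash
python3 -m inch '[{"wx":0,"wy":0,"wz":0,"x":2,"y":0,"z":0,"claw":0.35},{"wx":0,"wy":0,"wz":0,"x":4,"y":0,"z":0,"claw":0.35},{"wx":0,"wy":0,"wz":0,"x":6,"y":0,"z":0,"claw":0.35},{"wx":0,"wy":0,"wz":0,"x":7,"y":0,"z":0,"claw":0.35},{"wx":0,"wy":0,"wz":0,"x":8,"y":0,"z":0,"claw":0.35},{"wx":0,"wy":0,"wz":0,"x":9,"y":0,"z":0,"claw":0.35},{"wx":0,"wy":0,"wz":0,"x":10,"y":0,"z":0,"claw":0.35},{"wx":0,"wy":0,"wz":0,"x":11,"y":0,"z":0,"claw":0.35},{"wx":0,"wy":0,"wz":0,"x":11.5,"y":0,"z":0,"claw":0.35},{"wx":0,"wy":0,"wz":0,"x":11.5,"y":0,"z":0,"claw":0.35}]'
```

```text
time: 10.6
ee_pos: [453.1, -264.0, 32.2]
tool_rot: [-0.706, -0.027, 0.707, -0.026]
force: [-10.0, 10.1, 20.7]
opening: 39.7
```

```bash
python3 -m inch '[{"wx":0,"wy":0,"wz":0,"x":-1,"y":0,"z":0,"claw":0.6},{"wx":0,"wy":0,"wz":0,"x":-1,"y":0,"z":0,"claw":0.6},{"wx":0,"wy":0,"wz":0,"x":-1,"y":0,"z":0,"claw":0.6},{"wx":0,"wy":0,"wz":0,"x":-1,"y":0,"z":0,"claw":0.6},{"wx":0,"wy":0,"wz":0,"x":-10,"y":0,"z":0,"claw":0.6},{"wx":0,"wy":0,"wz":0,"x":-30,"y":0,"z":0,"claw":0.6},{"wx":0,"wy":0,"wz":0,"x":-50,"y":0,"z":0,"claw":0.6},{"wx":0,"wy":0,"wz":0,"x":-50,"y":0,"z":0,"claw":0},{"wx":0,"wy":0,"wz":0,"x":-50,"y":0,"z":0,"claw":0},{"wx":0,"wy":0,"wz":0,"x":-50,"y":0,"z":0,"claw":0}]'
python3 -m inch '[{"wx":0,"wy":0,"wz":0,"x":0,"y":0,"z":0,"claw":0},{"wx":0,"wy":0,"wz":0,"x":0,"y":0,"z":0,"claw":0},{"wx":0,"wy":0,"wz":0,"x":0,"y":0,"z":0,"claw":0},{"wx":0,"wy":0,"wz":0,"x":8,"y":0,"z":0,"claw":0},{"wx":0,"wy":0,"wz":0,"x":14,"y":0,"z":0,"claw":0},{"wx":0,"wy":0,"wz":0,"x":18,"y":0,"z":0,"claw":0},{"wx":0,"wy":0,"wz":0,"x":20,"y":0,"z":0,"claw":0},{"wx":0,"wy":0,"wz":0,"x":21,"y":0,"z":0,"claw":0},{"wx":0,"wy":0,"wz":0,"x":22,"y":0,"z":0,"claw":0},{"wx":0,"wy":0,"wz":0,"x":22,"y":0,"z":0,"claw":0}]'
```

```text
time: 11.43
ee_pos: [452.9, -263.9, 79.4]
tool_rot: [-0.706, -0.026, 0.707, -0.026]
force: [0.6, 0.4, -0.6]
opening: 39.8
time: 12.27
ee_pos: [452.9, -264.1, 60.1]
tool_rot: [-0.706, -0.027, 0.708, -0.026]
force: [-9.3, 6.1, 21.3]
opening: 0.4
```

The closed tips rest on the railcar roof at z = 60.1 under 21 N (10 + 50 expected), so it is home. Next, the canopy.

```bash
python3 -m inch '[{"wx":0,"wy":0,"wz":0,"x":-30,"y":0,"z":0,"claw":0},{"wx":0,"wy":0,"wz":0,"x":-65,"y":0,"z":0,"claw":0},{"wx":-5,"wy":0,"wz":0,"x":-95,"y":-25,"z":-3,"claw":1},{"wx":-10,"wy":0,"wz":0,"x":-120,"y":-55,"z":-6,"claw":1},{"wx":-15,"wy":0,"wz":0,"x":-140,"y":-90,"z":-10,"claw":1},{"wx":-20,"wy":0,"wz":0,"x":-145,"y":-125,"z":-14,"claw":1},{"wx":-23,"wy":0,"wz":0,"x":-145,"y":-155,"z":-18,"claw":1},{"wx":-23,"wy":0,"wz":0,"x":-145,"y":-177,"z":-20,"claw":1},{"wx":-23,"wy":0,"wz":0,"x":-145,"y":-177,"z":-20,"claw":1},{"wx":-23,"wy":0,"wz":0,"x":-145,"y":-177,"z":-20,"claw":1}]'
python3 - <<'E'
from h import *
look('canopy',[460,-86,.45],fn='ca.png')
E
```

```text
time: 13.1
ee_pos: [460.1, -85.6, 202.6]
tool_rot: [-0.687, -0.167, 0.687, -0.167]
force: [-0.2, -0.0, 0.5]
opening: 50.3
canopy wrist 0.86 pose [462.9 -85. ] yaw deg 22.1 iou 0.961
ee [460.1 -85.6 202.6] tool yaw 27.32 shift to obj origin tool xyz [202.5   0.7  -2.9] wx 5.2
```

View pics/ca.png

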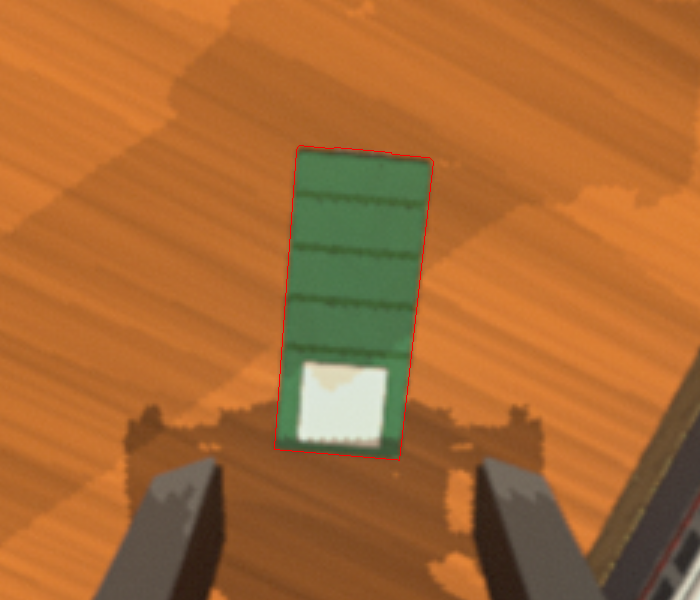

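The canopy fit is very good: (462.9, −85.0), yaw 22.1°. Gripping its valances.

```bash
python3 -m inch '[{"wx":5.2,"wy":0,"wz":0,"x":20,"y":0.2,"z":3,"claw":0.75},{"wx":5.2,"wy":0,"wz":0,"x":50,"y":0.2,"z":3,"claw":0.75},{"wx":5.2,"wy":0,"wz":0,"x":80,"y":0.2,"z":3,"claw":0.75},{"wx":5.2,"wy":0,"wz":0,"x":105,"y":0.2,"z":3,"claw":0.75},{"wx":5.2,"wy":0,"wz":0,"x":130,"y":0.2,"z":3,"claw":0.75},{"wx":5.2,"wy":0,"wz":0,"x":150,"y":0.2,"z":3,"claw":0.75},{"wx":5.2,"wy":0,"wz":0,"x":163,"y":0.2,"z":3,"claw":0.75},{"wx":5.2,"wy":0,"wz":0,"x":171,"y":0.2,"z":3,"claw":0.75},{"wx":5.2,"wy":0,"wz":0,"x":174.5,"y":0.2,"z":3,"claw":0.75},{"wx":5.2,"wy":0,"wz":0,"x":174.5,"y":0.2,"z":3,"claw":0.75}]'
python3 -m inch '[{"wx":0,"wy":0,"wz":0,"x":0,"y":0,"z":0,"claw":0.42},{"wx":0,"wy":0,"wz":0,"x":0,"y":0,"z":0,"claw":0.42},{"wx":0,"wy":0,"wz":0,"x":0,"y":0,"z":0,"claw":0.42},{"wx":0,"wy":0,"wz":0,"x":0,"y":0,"z":0,"claw":0.42},{"wx":0,"wy":0,"wz":0,"x":0,"y":0,"z":0,"claw":0.42},{"wx":0,"wy":0,"wz":0,"x":0,"y":0,"z":0,"claw":0.42},{"wx":0,"wy":0,"wz":0,"x":0,"y":0,"z":0,"claw":0.42},{"wx":0,"wy":0,"wz":0,"x":0,"y":0,"z":0,"claw":0.42},{"wx":0,"wy":0,"wz":0,"x":0,"y":0,"z":0,"claw":0.42},{"wx":0,"wy":0,"wz":0,"x":0,"y":0,"z":0,"claw":0.42}]' 25
python3 -c "
from h import *
s=get_state();d=s['ee_pos'][:2]-[462.9,-85.0];a=np.radians(22.1);u=np.array([np.cos(a),np.sin(a)]);print('along',d@u,'across',d@[-u[1],u[0]])
off=d@u;t=np.load('tray.npy');pc=pose(t,[(t[4],-58,10)])[0];b=t[2];X=pc[:2]+off*np.array([np.cos(b),np.sin(b)]);print(X);to(*X,s['ee_pos'][2]+100,np.degrees(b))"
```

```text
time: 14.03
ee_pos: [457.4, -88.4, 28.0]
tool_rot: [-0.694, -0.135, 0.695, -0.134]
force: [0.1, -0.3, 0.3]
opening: 70.5
time: 14.87
ee_pos: [458.2, -87.9, 29.2]
tool_rot: [0.694, 0.135, -0.694, 0.135]
force: [-1.3, 0.5, 5.2]
opening: 46.1
along -5.4509454362842 across -0.8971659050604167
[ 458.08268095 -380.13517795]
ee [458.2 -87.9  29.2] yaw 22.01 tilt -1.0 open 46.1 F [-1.3  0.5  5.2] -> x -100.0 y 270.9 z 109.6 wx 17.91
```

```bash
python3 -m inch '[{"wx":0,"wy":0,"wz":0,"x":-35,"y":0,"z":0,"claw":0.42},{"wx":0,"wy":0,"wz":0,"x":-70,"y":0,"z":0,"claw":0.42},{"wx":3,"wy":0,"wz":0,"x":-98,"y":20,"z":8,"claw":0.42},{"wx":6,"wy":0,"wz":0,"x":-100,"y":52,"z":21,"claw":0.42},{"wx":9,"wy":0,"wz":0,"x":-100,"y":86,"z":35,"claw":0.42},{"wx":12,"wy":0,"wz":0,"x":-100,"y":121,"z":49,"claw":0.42},{"wx":15,"wy":0,"wz":0,"x":-100,"y":156,"z":63,"claw":0.42},{"wx":18,"wy":0,"wz":0,"x":-100,"y":191,"z":77,"claw":0.42},{"wx":18,"wy":0,"wz":0,"x":-100,"y":226,"z":91,"claw":0.42},{"wx":18,"wy":0,"wz":0,"x":-100,"y":260,"z":105,"claw":0.42}]'
python3 -m inch '[{"wx":0,"wy":0,"wz":0,"x":0,"y":11,"z":2,"claw":0.42},{"wx":0,"wy":0,"wz":0,"x":10,"y":11,"z":2,"claw":0.42},{"wx":0,"wy":0,"wz":0,"x":20,"y":11,"z":2,"claw":0.42},{"wx":0,"wy":0,"wz":0,"x":30,"y":11,"z":2,"claw":0.42},{"wx":0,"wy":0,"wz":0,"x":40,"y":11,"z":2,"claw":0.42},{"wx":0,"wy":0,"wz":0,"x":50,"y":11,"z":2,"claw":0.42},{"wx":0,"wy":0,"wz":0,"x":60,"y":11,"z":2,"claw":0.42},{"wx":0,"wy":0,"wz":0,"x":60,"y":11,"z":2,"claw":0.42},{"wx":0,"wy":0,"wz":0,"x":60,"y":11,"z":2,"claw":0.42},{"wx":0,"wy":0,"wz":0,"x":60,"y":11,"z":2,"claw":0.42}]'
cat >> h.py <<'E'
def hold(n,off,hb,pk,fn,crop=(600,60,1300,660)):
    """overlay held model n (TCP at model x=off, hb above its bottom) and pocket pk=(cx,cy)"""
    s=get_state();ci=camera_info('wrist');im=get_image('wrist');t=np.load('tray.npy');b=t[2]
    R=Rot.from_quat(s['tool_rot']).as_matrix();yw=np.arctan2(-R[1,2],-R[0,2])
    big=cv2.resize(im,None,fx=3,fy=3)
    ct=lambda m,c:cv2.drawContours(big,cv2.findContours(m,cv2.RETR_LIST,cv2.CHAIN_APPROX_NONE)[0],-1,c,1)
    p=[*(s['ee_pos'][:2]-off*np.array([np.cos(yw),np.sin(yw)])),yw]
    for q in MOD[n]: ct(poly(prj(ci,pose(p,q,s['ee_pos'][2]-hb))),(255,0,0))
    top=0
    for x0,x1,y0,y1 in OUTL[n]:
        top=top|poly(prj(ci,pose(t,[(pk[0]+x,pk[1]+y,26) for x in(x0-1.2,x1+1.2) for y in(y0-1.2,y1+1.2)])))
    ct(top,(0,0,255))
    cv2.imwrite('pics/'+fn,big[crop[1]:crop[3],crop[0]:crop[2],::-1])
E
python3 - <<'E'
from h import *
t=np.load('tray.npy');to(458.1,-380.1,39.2,4.1)
hold('canopy',-5.45,29.2,(t[4],-58),'ca2.png')
E
```

```text
time: 15.7
ee_pos: [457.1, -369.8, 127.7]
tool_rot: [-0.706, -0.025, 0.707, -0.024]
force: [0.5, 0.5, -0.7]
opening: 45.8
time: 16.53
ee_pos: [456.8, -379.3, 68.8]
tool_rot: [0.707, 0.025, -0.707, 0.025]
force: [0.8, -0.1, -1.2]
opening: 46.0
ee [ 456.8 -379.3   68.8] yaw 4.02 tilt -1.0 open 46.0 F [ 0.8 -0.1 -1.2] -> x 29.6 y 0.9 z -1.2 wx -0.08
```

View pics/ca2.png

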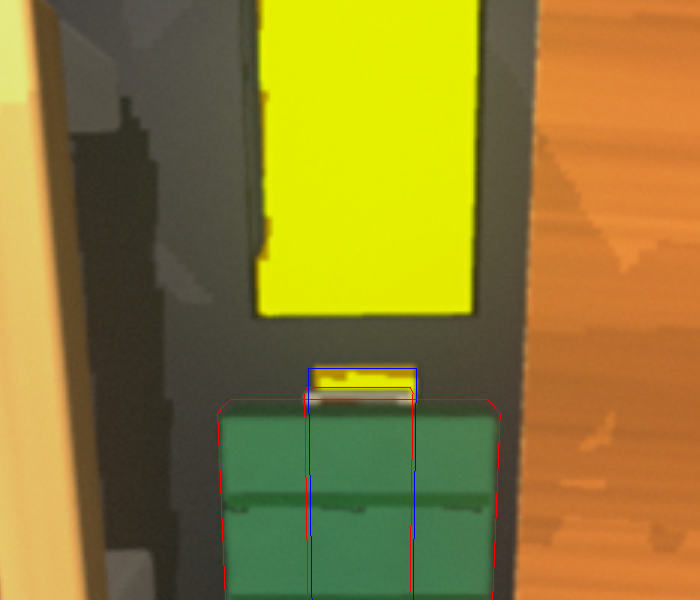

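The pocket's predicted edge lies exactly on its real one (row 369), and the platform end (row 388) is where predicted. A 1.2 mm nudge, then insert.

```bash
python3 -m inch '[{"wx":0,"wy":0,"wz":0,"x":3,"y":0.8,"z":-1.2,"claw":0.42},{"wx":0,"wy":0,"wz":0,"x":7,"y":0.8,"z":-1.2,"claw":0.42},{"wx":0,"wy":0,"wz":0,"x":10,"y":0.8,"z":-1.2,"claw":0.42},{"wx":0,"wy":0,"wz":0,"x":12,"y":0.8,"z":-1.2,"claw":0.42},{"wx":0,"wy":0,"wz":0,"x":14,"y":0.8,"z":-1.2,"claw":0.42},{"wx":0,"wy":0,"wz":0,"x":16,"y":0.8,"z":-1.2,"claw":0.42},{"wx":0,"wy":0,"wz":0,"x":18,"y":0.8,"z":-1.2,"claw":0.42},{"wx":0,"wy":0,"wz":0,"x":19,"y":0.8,"z":-1.2,"claw":0.42},{"wx":0,"wy":0,"wz":0,"x":20,"y":0.8,"z":-1.2,"claw":0.42},{"wx":0,"wy":0,"wz":0,"x":20,"y":0.8,"z":-1.2,"claw":0.42}]'
python3 -c "
from h import *
to(458.1,-380.1,39.2,4.1)"
```

```text
time: 17.42
ee_pos: [460.0, -381.3, 51.0]
tool_rot: [0.708, 0.023, -0.705, 0.026]
force: [3.6, 1.4, 7.7]
opening: 45.8
ee [ 460.  -381.3   51. ] yaw 3.96 tilt -1.0 open 45.8 F [3.6 1.4 7.7] -> x 11.8 y -1.3 z 1.9 wx -0.14
```

Force is 7.7 N up and 3.6 N in +x, with the tool displaced about 2 mm in +x. I'll look before pressing.

```bash
python3 - <<'E'
from h import *
t=np.load('tray.npy');to(458.1,-380.1,39.2,4.1)
hold('canopy',-5.45,29.2,(t[4],-58),'ca3.png',(600,100,1300,640))
im=get_image('side');ci=camera_info('side')
q=prj(ci,[[460,-380,40]])[0].astype(int);print(q)
a=cv2.resize(im[q[1]-50:q[1]+35,q[0]-58:q[0]+58],None,fx=6,fy=6,interpolation=2)[:,:,::-1]
b=cv2.imread('pics/ca3.png')[:270+100,:]
cv2.imwrite('pics/ca3.png',np.hstack([cv2.resize(b,None,fx=.6,fy=.6)[:222],cv2.resize(a,(303,222))]))
E
```

```text
ee [ 460.  -381.3   51. ] yaw 3.96 tilt -1.0 open 45.8 F [3.6 1.4 7.7] -> x 11.8 y -1.3 z 1.9 wx -0.14
[248 372]
```

View pics/ca3.png

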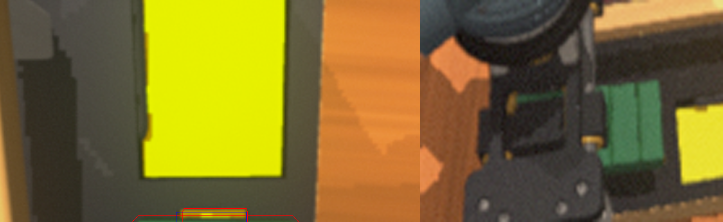

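```bash
python3 -m inch '[{"wx":0,"wy":0,"wz":0,"x":0,"y":0,"z":-0.5,"claw":0.42},{"wx":0,"wy":0,"wz":0,"x":0,"y":0,"z":-1.2,"claw":0.42},{"wx":0,"wy":0,"wz":0,"x":0,"y":0,"z":-1.5,"claw":0.42},{"wx":0,"wy":0,"wz":0,"x":0,"y":0,"z":-1.5,"claw":0.42},{"wx":0,"wy":0,"wz":0,"x":0.5,"y":0,"z":-1.5,"claw":0.42},{"wx":0,"wy":0,"wz":0,"x":1,"y":0,"z":-1.5,"claw":0.42},{"wx":0,"wy":0,"wz":0,"x":1.5,"y":0,"z":-1.5,"claw":0.42},{"wx":0,"wy":0,"wz":0,"x":2,"y":0,"z":-1.5,"claw":0.42},{"wx":0,"wy":0,"wz":0,"x":2,"y":0,"z":-1.5,"claw":0.42},{"wx":0,"wy":0,"wz":0,"x":2,"y":0,"z":-1.5,"claw":0.42}]'

```

```text
time: 18.35
ee_pos: [461.1, -381.2, 49.5]
tool_rot: [0.708, 0.023, -0.705, 0.026]
force: [0.9, 2.5, 11.5]
opening: 46.5
```

```bash
python3 -m inch '[{"wx":0,"wy":0,"wz":0,"x":-3,"y":0,"z":0,"claw":0.42},{"wx":0,"wy":0,"wz":0,"x":-6,"y":0,"z":0,"claw":0.42},{"wx":0,"wy":0,"wz":0,"x":-10,"y":0,"z":0,"claw":0.42},{"wx":0,"wy":0,"wz":0,"x":-14,"y":0,"z":0,"claw":0.42},{"wx":0,"wy":0,"wz":0,"x":-14,"y":0,"z":0,"claw":0.42},{"wx":0,"wy":0,"wz":0,"x":-14,"y":0,"z":0,"claw":0.42},{"wx":0,"wy":0,"wz":0,"x":-14,"y":0,"z":0,"claw":0.42},{"wx":0,"wy":0,"wz":0,"x":-14,"y":0,"z":0,"claw":0.42},{"wx":0,"wy":0,"wz":0,"x":-14,"y":0,"z":0,"claw":0.42},{"wx":0,"wy":0,"wz":0,"x":-14,"y":0,"z":0,"claw":0.42}]'
python3 - <<'E'
from h import *
t=np.load('tray.npy');to(458.1,-380.1,39.2,4.1)
s=get_state();print(Rot.from_quat(s['tool_rot']).as_matrix().round(4).tolist())
hold('canopy',-5.45,29.2,(t[4],-58),'ca4.png',(600,140,1300,600))
E
```

```text
time: 19.18
ee_pos: [459.1, -379.7, 60.2]
tool_rot: [-0.707, -0.025, 0.707, -0.025]
force: [-1.0, -0.3, -0.7]
opening: 45.8
ee [ 459.1 -379.7   60.2] yaw 4.0 tilt -1.0 open 45.8 F [-1.  -0.3 -0.7] -> x 21.0 y 0.3 z 1.0 wx -0.1
[[-0.0003, 0.0697, -0.9976], [0.0003, -0.9976, -0.0697], [-1.0, -0.0004, 0.0003]]
```

View pics/ca4.png

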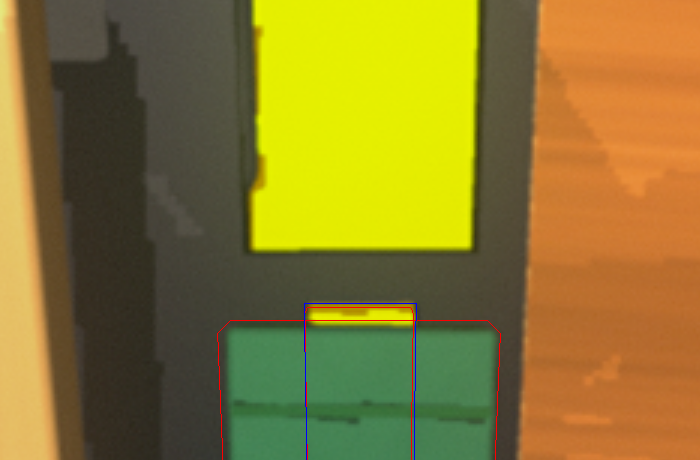

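This view shows the canopy pitched about 4° nose-down in the grip: roof front at row 327 and narrower, platform end hidden. The lip acts at the kiosk end, away from my grip. I'll set it back on the desk level and regrip nearer the kiosk.

```bash
python3 -m inch '[{"wx":0,"wy":0,"wz":0,"x":-35,"y":0,"z":0,"claw":0.42},{"wx":0,"wy":0,"wz":0,"x":-70,"y":0,"z":0,"claw":0.42},{"wx":0,"wy":0,"wz":0,"x":-70,"y":-35,"z":0,"claw":0.42},{"wx":0,"wy":0,"wz":0,"x":-70,"y":-70,"z":0,"claw":0.42},{"wx":0,"wy":0,"wz":0,"x":-70,"y":-105,"z":0,"claw":0.42},{"wx":0,"wy":0,"wz":0,"x":-70,"y":-140,"z":0,"claw":0.42},{"wx":0,"wy":0,"wz":0,"x":-70,"y":-180,"z":0,"claw":0.42},{"wx":0,"wy":0,"wz":0,"x":-70,"y":-220,"z":0,"claw":0.42},{"wx":0,"wy":0,"wz":0,"x":-70,"y":-260,"z":0,"claw":0.42},{"wx":0,"wy":0,"wz":0,"x":-70,"y":-290,"z":0,"claw":0.42}]'
python3 -m inch '[{"wx":0,"wy":0,"wz":0,"x":20,"y":0,"z":0,"claw":0.42},{"wx":0,"wy":0,"wz":0,"x":50,"y":0,"z":0,"claw":0.42},{"wx":0,"wy":0,"wz":0,"x":75,"y":0,"z":0,"claw":0.42},{"wx":0,"wy":0,"wz":0,"x":88,"y":0,"z":0,"claw":0.42},{"wx":0,"wy":0,"wz":0,"x":94,"y":0,"z":0,"claw":0.42},{"wx":0,"wy":0,"wz":0,"x":98,"y":0,"z":0,"claw":0.42},{"wx":0,"wy":0,"wz":0,"x":100,"y":0,"z":0,"claw":0.42},{"wx":0,"wy":0,"wz":0,"x":101,"y":0,"z":0,"claw":0.42},{"wx":0,"wy":0,"wz":0,"x":102,"y":0,"z":0,"claw":0.42},{"wx":0,"wy":0,"wz":0,"x":102,"y":0,"z":0,"claw":0.42}]'
```

```text
time: 20.07
ee_pos: [438.2, -88.0, 130.3]
tool_rot: [-0.707, -0.025, 0.707, -0.025]
force: [-0.3, -0.2, -0.8]
opening: 45.5
time: 20.9
ee_pos: [440.0, -91.3, 30.2]
tool_rot: [0.707, 0.024, -0.706, 0.025]
force: [-3.2, 0.4, 4.5]
opening: 45.9
```

Release, rise to the viewing height and re-measure.

```bash
python3 -m inch '[{"wx":0,"wy":0,"wz":0,"x":0,"y":0,"z":0,"claw":0.75},{"wx":0,"wy":0,"wz":0,"x":0,"y":0,"z":0,"claw":0.75},{"wx":0,"wy":0,"wz":0,"x":0,"y":0,"z":0,"claw":0.75},{"wx":0,"wy":0,"wz":0,"x":-5,"y":0,"z":0,"claw":0.75},{"wx":0,"wy":0,"wz":0,"x":-30,"y":0,"z":0,"claw":0.75},{"wx":0,"wy":0,"wz":0,"x":-65,"y":0,"z":0,"claw":0.75},{"wx":0,"wy":0,"wz":0,"x":-105,"y":0,"z":0,"claw":0.75},{"wx":0,"wy":0,"wz":0,"x":-145,"y":0,"z":0,"claw":0.75},{"wx":0,"wy":0,"wz":0,"x":-175,"y":0,"z":0,"claw":0.75},{"wx":0,"wy":0,"wz":0,"x":-175,"y":0,"z":0,"claw":0.75}]'
python3 - <<'E'
from h import *
p=look('canopy',[445,-91,.07])
np.save('can.npy',p)
a=p[2];X=p[:2]-24*np.array([np.cos(a),np.sin(a)])
to(*X,28,np.degrees(a))
E
```

```text
time: 21.73
ee_pos: [442.8, -92.3, 211.5]
tool_rot: [0.711, 0.022, -0.702, 0.027]
force: [0.8, 0.9, -0.7]
opening: 70.2
canopy wrist 0.77 pose [443.9 -91.4] yaw deg 4.6 iou 0.972
ee [442.8 -92.3 211.5] tool yaw 4.01 shift to obj origin tool xyz [211.5  -2.3   1.5] wx -0.6
ee [439.7 -90.9 205. ] yaw 4.01 tilt -1.0 open 70.4 F [-1.2 -0.8 -0.5] -> x 177.0 y 1.1 z 19.8 wx -0.59
```

```bash
python3 - <<'E'
from h import *
p=look('canopy',[444,-91,.08])
np.save('can.npy',p)
a=p[2];X=p[:2]-24*np.array([np.cos(a),np.sin(a)])
to(*X,28,np.degrees(a))
E
```

```text
canopy wrist 0.81 pose [444.1 -91.2] yaw deg 3.9 iou 0.958
ee [439.7 -90.9 205. ] tool yaw 4.01 shift to obj origin tool xyz [205.    0.3  -3.7] wx 0.1
ee [438.1 -90.1 202.1] yaw 4.0 tilt -1.0 open 70.7 F [-0.3 -0.3  0.5] -> x 174.1 y 1.4 z 18.1 wx 0.12
```

```bash
python3 -m inch '[{"wx":0,"wy":0,"wz":0,"x":20,"y":1,"z":9,"claw":0.75},{"wx":0,"wy":0,"wz":0,"x":50,"y":1,"z":18,"claw":0.75},{"wx":0,"wy":0,"wz":0,"x":80,"y":1,"z":18,"claw":0.75},{"wx":0,"wy":0,"wz":0,"x":105,"y":1,"z":18,"claw":0.75},{"wx":0,"wy":0,"wz":0,"x":130,"y":1,"z":18,"claw":0.75},{"wx":0,"wy":0,"wz":0,"x":150,"y":1,"z":18,"claw":0.75},{"wx":0,"wy":0,"wz":0,"x":163,"y":1,"z":18,"claw":0.75},{"wx":0,"wy":0,"wz":0,"x":170,"y":1,"z":18,"claw":0.75},{"wx":0,"wy":0,"wz":0,"x":173,"y":1,"z":18,"claw":0.75},{"wx":0,"wy":0,"wz":0,"x":173,"y":1,"z":18,"claw":0.75}]'
python3 -m inch '[{"wx":0,"wy":0,"wz":0,"x":0,"y":0,"z":0,"claw":0.42},{"wx":0,"wy":0,"wz":0,"x":0,"y":0,"z":0,"claw":0.42},{"wx":0,"wy":0,"wz":0,"x":0,"y":0,"z":0,"claw":0.42},{"wx":0,"wy":0,"wz":0,"x":0,"y":0,"z":0,"claw":0.42},{"wx":0,"wy":0,"wz":0,"x":0,"y":0,"z":0,"claw":0.42},{"wx":0,"wy":0,"wz":0,"x":0,"y":0,"z":0,"claw":0.42},{"wx":0,"wy":0,"wz":0,"x":0,"y":0,"z":0,"claw":0.42},{"wx":0,"wy":0,"wz":0,"x":0,"y":0,"z":0,"claw":0.42},{"wx":0,"wy":0,"wz":0,"x":0,"y":0,"z":0,"claw":0.42},{"wx":0,"wy":0,"wz":0,"x":0,"y":0,"z":0,"claw":0.42}]' 45
python3 -c "
from h import *
s=get_state();p=np.load('can.npy');d=s['ee_pos'][:2]-p[:2];a=p[2];u=np.array([np.cos(a),np.sin(a)]);print('along',d@u,'across',d@[-u[1],u[0]])
off=d@u;t=np.load('tray.npy');pc=pose(t,[(t[4],-58,10)])[0];b=t[2];X=pc[:2]+off*np.array([np.cos(b),np.sin(b)]);print(X);to(*X,s['ee_pos'][2]+100,np.degrees(b))"
```

```text
time: 22.77
ee_pos: [420.1, -92.3, 29.3]
tool_rot: [-0.706, -0.025, 0.708, -0.024]
force: [-0.1, -0.5, 0.2]
opening: 70.6
time: 23.6
ee_pos: [421.6, -93.0, 31.1]
tool_rot: [0.707, 0.025, -0.706, 0.025]
force: [-1.6, 0.8, 5.8]
opening: 45.7
along -22.527063346044734 across -0.30433174448506845
[ 441.0502261  -381.35554047]
ee [421.6 -93.   31.1] yaw 4.0 tilt -1.0 open 45.7 F [-1.6  0.8  5.8] -> x -100.0 y 289.0 z 0.8 wx -0.09
```

```bash
python3 -m inch '[{"wx":0,"wy":0,"wz":0,"x":-35,"y":0,"z":0,"claw":0.42},{"wx":0,"wy":0,"wz":0,"x":-70,"y":0,"z":0,"claw":0.42},{"wx":0,"wy":0,"wz":0,"x":-98,"y":20,"z":0,"claw":0.42},{"wx":0,"wy":0,"wz":0,"x":-100,"y":54,"z":1,"claw":0.42},{"wx":0,"wy":0,"wz":0,"x":-100,"y":90,"z":1,"claw":0.42},{"wx":0,"wy":0,"wz":0,"x":-100,"y":126,"z":1,"claw":0.42},{"wx":0,"wy":0,"wz":0,"x":-100,"y":162,"z":1,"claw":0.42},{"wx":0,"wy":0,"wz":0,"x":-100,"y":200,"z":1,"claw":0.42},{"wx":0,"wy":0,"wz":0,"x":-100,"y":240,"z":1,"claw":0.42},{"wx":0,"wy":0,"wz":0,"x":-100,"y":278,"z":1,"claw":0.42}]'
python3 -m inch '[{"wx":0,"wy":0,"wz":0,"x":0,"y":11,"z":-1,"claw":0.42},{"wx":0,"wy":0,"wz":0,"x":10,"y":11,"z":-1,"claw":0.42},{"wx":0,"wy":0,"wz":0,"x":20,"y":11,"z":-1,"claw":0.42},{"wx":0,"wy":0,"wz":0,"x":30,"y":11,"z":-1,"claw":0.42},{"wx":0,"wy":0,"wz":0,"x":40,"y":11,"z":-1,"claw":0.42},{"wx":0,"wy":0,"wz":0,"x":50,"y":11,"z":-1,"claw":0.42},{"wx":0,"wy":0,"wz":0,"x":60,"y":11,"z":-1,"claw":0.42},{"wx":0,"wy":0,"wz":0,"x":60,"y":11,"z":-1,"claw":0.42},{"wx":0,"wy":0,"wz":0,"x":60,"y":11,"z":-1,"claw":0.42},{"wx":0,"wy":0,"wz":0,"x":60,"y":11,"z":-1,"claw":0.42}]'
python3 - <<'E'
from h import *
get_image('side')
t=np.load('tray.npy');to(441.0,-381.4,41.1,4.1)
hold('canopy',-22.5,31.1,(t[4],-58),'ca5.png',(600,0,1300,400))
to(441.0,-381.4,41.1,4.1)
E
```

```text
time: 24.43
ee_pos: [438.9, -371.9, 129.6]
tool_rot: [-0.706, -0.025, 0.707, -0.024]
force: [0.6, -0.2, -1.3]
opening: 45.7
time: 25.27
ee_pos: [441.6, -381.2, 70.8]
tool_rot: [0.707, 0.025, -0.707, 0.025]
force: [0.2, -1.1, -1.0]
opening: 45.5
ee [ 441.7 -381.5   71.1] yaw 4.01 tilt -1.0 open 45.3 F [-0.1  0.3 -0.6] -> x 30.0 y -0.1 z 0.7 wx -0.09
ee [ 441.7 -381.6   71.3] yaw 4.0 tilt -1.0 open 45.8 F [ 0.4  0.1 -1.7] -> x 30.2 y -0.2 z 0.7 wx -0.1
```

View pics/ca5.png

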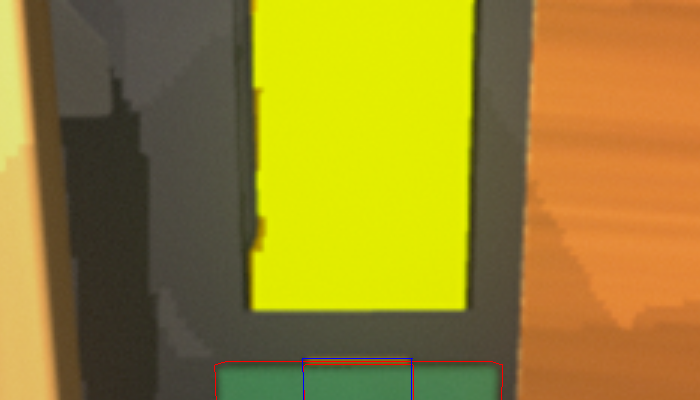

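The canopy is now level (roof edges match the outline) and aligned within 1 mm. Inserting.

```bash
python3 -m inch '[{"wx":0,"wy":0,"wz":0,"x":4,"y":0,"z":0.6,"claw":0.42},{"wx":0,"wy":0,"wz":0,"x":8,"y":0,"z":0.6,"claw":0.42},{"wx":0,"wy":0,"wz":0,"x":11,"y":0,"z":0.6,"claw":0.42},{"wx":0,"wy":0,"wz":0,"x":13,"y":0,"z":0.6,"claw":0.42},{"wx":0,"wy":0,"wz":0,"x":15,"y":0,"z":0.6,"claw":0.42},{"wx":0,"wy":0,"wz":0,"x":17,"y":0,"z":0.6,"claw":0.42},{"wx":0,"wy":0,"wz":0,"x":19,"y":0,"z":0.6,"claw":0.42},{"wx":0,"wy":0,"wz":0,"x":20,"y":0,"z":0.6,"claw":0.42},{"wx":0,"wy":0,"wz":0,"x":21,"y":0,"z":0.6,"claw":0.42},{"wx":0,"wy":0,"wz":0,"x":21,"y":0,"z":0.6,"claw":0.42}]'
python3 -m inch '[{"wx":0,"wy":0,"wz":0,"x":0.5,"y":0,"z":0,"claw":0.42},{"wx":0,"wy":0,"wz":0,"x":1,"y":0,"z":0,"claw":0.42},{"wx":0,"wy":0,"wz":0,"x":1.5,"y":0,"z":0,"claw":0.42},{"wx":0,"wy":0,"wz":0,"x":2,"y":0,"z":0,"claw":0.42},{"wx":0,"wy":0,"wz":0,"x":2,"y":0,"z":0,"claw":0.42},{"wx":0,"wy":0,"wz":0,"x":2,"y":0,"z":0,"claw":0.42},{"wx":0,"wy":0,"wz":0,"x":2,"y":0,"z":0,"claw":0.42},{"wx":0,"wy":0,"wz":0,"x":2,"y":0,"z":0,"claw":0.42},{"wx":0,"wy":0,"wz":0,"x":2,"y":0,"z":0,"claw":0.42},{"wx":0,"wy":0,"wz":0,"x":2,"y":0,"z":0,"claw":0.42}]'
```

```text
time: 26.2
ee_pos: [441.3, -382.5, 50.3]
tool_rot: [0.707, 0.023, -0.706, 0.026]
force: [0.0, -4.7, 0.8]
opening: 45.1
time: 27.03
ee_pos: [440.7, -381.0, 47.4]
tool_rot: [-0.707, -0.025, 0.707, -0.025]
force: [1.8, -4.8, 0.6]
opening: 45.8
```

The lip now pushes toward −y with almost no vertical force, so it is going in properly. Pressing home.

```bash
python3 -m inch '[{"wx":0,"wy":0,"wz":0,"x":1,"y":0,"z":0,"claw":0.42},{"wx":0,"wy":0,"wz":0,"x":2,"y":0,"z":0,"claw":0.42},{"wx":0,"wy":0,"wz":0,"x":3,"y":0,"z":0,"claw":0.42},{"wx":0,"wy":0,"wz":0,"x":4,"y":0,"z":0,"claw":0.42},{"wx":0,"wy":0,"wz":0,"x":5,"y":0,"z":0,"claw":0.42},{"wx":0,"wy":0,"wz":0,"x":6,"y":0,"z":0,"claw":0.42},{"wx":0,"wy":0,"wz":0,"x":7,"y":0,"z":0,"claw":0.42},{"wx":0,"wy":0,"wz":0,"x":8,"y":0,"z":0,"claw":0.42},{"wx":0,"wy":0,"wz":0,"x":8.5,"y":0,"z":0,"claw":0.42},{"wx":0,"wy":0,"wz":0,"x":8.5,"y":0,"z":0,"claw":0.42}]'
```

```text
time: 27.87
ee_pos: [440.5, -381.1, 41.1]
tool_rot: [-0.706, -0.025, 0.707, -0.024]
force: [-5.4, 2.0, 16.1]
opening: 45.6
```

```bash
python3 -m inch '[{"wx":0,"wy":0,"wz":0,"x":0,"y":0,"z":0,"claw":0.64},{"wx":0,"wy":0,"wz":0,"x":0,"y":0,"z":0,"claw":0.64},{"wx":0,"wy":0,"wz":0,"x":0,"y":0,"z":0,"claw":0.64},{"wx":0,"wy":0,"wz":0,"x":-1,"y":0,"z":0,"claw":0.64},{"wx":0,"wy":0,"wz":0,"x":-10,"y":0,"z":0,"claw":0.64},{"wx":0,"wy":0,"wz":0,"x":-30,"y":0,"z":0,"claw":0.64},{"wx":0,"wy":0,"wz":0,"x":-42,"y":0,"z":0,"claw":0.64},{"wx":0,"wy":0,"wz":0,"x":-42,"y":0,"z":-22,"claw":0},{"wx":0,"wy":0,"wz":0,"x":-42,"y":0,"z":-22,"claw":0},{"wx":0,"wy":0,"wz":0,"x":-42,"y":0,"z":-22,"claw":0}]'
python3 -m inch '[{"wx":0,"wy":0,"wz":0,"x":0,"y":0,"z":0,"claw":0},{"wx":0,"wy":0,"wz":0,"x":0,"y":0,"z":0,"claw":0},{"wx":0,"wy":0,"wz":0,"x":0,"y":0,"z":0,"claw":0},{"wx":0,"wy":0,"wz":0,"x":8,"y":0,"z":0,"claw":0},{"wx":0,"wy":0,"wz":0,"x":14,"y":0,"z":0,"claw":0},{"wx":0,"wy":0,"wz":0,"x":18,"y":0,"z":0,"claw":0},{"wx":0,"wy":0,"wz":0,"x":20,"y":0,"z":0,"claw":0},{"wx":0,"wy":0,"wz":0,"x":21,"y":0,"z":0,"claw":0},{"wx":0,"wy":0,"wz":0,"x":22,"y":0,"z":0,"claw":0},{"wx":0,"wy":0,"wz":0,"x":22,"y":0,"z":0,"claw":0}]'
```

```text
time: 28.7
ee_pos: [463.0, -379.6, 81.6]
tool_rot: [0.707, 0.025, -0.707, 0.025]
force: [-0.5, 0.7, 0.3]
opening: 43.3
time: 29.53
ee_pos: [462.1, -379.5, 60.2]
tool_rot: [-0.706, -0.025, 0.707, -0.024]
force: [-4.7, 3.2, 11.7]
opening: 0.6
```

Roof contact at z = 60.2, so the canopy is home. Next, the handset.

```bash
python3 -m inch '[{"wx":0,"wy":0,"wz":0,"x":-30,"y":0,"z":0,"claw":0},{"wx":0,"wy":0,"wz":0,"x":-65,"y":0,"z":0,"claw":0},{"wx":0,"wy":0,"wz":0,"x":-95,"y":-20,"z":-8,"claw":0},{"wx":0,"wy":0,"wz":0,"x":-120,"y":-48,"z":-18,"claw":1},{"wx":0,"wy":0,"wz":0,"x":-140,"y":-80,"z":-30,"claw":1},{"wx":0,"wy":0,"wz":0,"x":-145,"y":-115,"z":-44,"claw":1},{"wx":0,"wy":0,"wz":0,"x":-145,"y":-150,"z":-58,"claw":1},{"wx":0,"wy":0,"wz":0,"x":-145,"y":-186,"z":-72,"claw":1},{"wx":0,"wy":0,"wz":0,"x":-145,"y":-222,"z":-86,"claw":1},{"wx":0,"wy":0,"wz":0,"x":-145,"y":-258,"z":-100,"claw":1}]'
python3 -m inch '[{"wx":2,"wy":0,"wz":0,"x":0,"y":-36,"z":-13,"claw":1},{"wx":4,"wy":0,"wz":0,"x":0,"y":-72,"z":-26,"claw":1},{"wx":6,"wy":0,"wz":0,"x":0,"y":-108,"z":-40,"claw":1},{"wx":8,"wy":0,"wz":0,"x":0,"y":-144,"z":-54,"claw":1},{"wx":8,"wy":0,"wz":0,"x":0,"y":-180,"z":-68,"claw":1},{"wx":8,"wy":0,"wz":0,"x":0,"y":-209,"z":-79,"claw":1},{"wx":8,"wy":0,"wz":0,"x":0,"y":-209,"z":-79,"claw":1},{"wx":8,"wy":0,"wz":0,"x":0,"y":-209,"z":-79,"claw":1},{"wx":8,"wy":0,"wz":0,"x":0,"y":-209,"z":-79,"claw":1},{"wx":8,"wy":0,"wz":0,"x":0,"y":-209,"z":-79,"claw":1}]'
python3 - <<'E'
from h import *
get_image('side')
p=look('handset',[610,98,-.06],fn='hs.png')
np.save('hs.npy',p)
E
```

```text
time: 30.37
ee_pos: [544.5, -113.4, 203.8]
tool_rot: [0.707, 0.025, -0.707, 0.025]
force: [-0.1, -0.6, -0.5]
opening: 43.8
time: 31.2
ee_pos: [608.4, 97.6, 203.7]
tool_rot: [-0.706, 0.025, 0.707, 0.025]
force: [-0.6, -0.6, -0.4]
opening: 93.8
handset wrist 0.9 pose [605.2  92.1] yaw deg -3.6 iou 0.96
ee [608.4  97.5 203.8] tool yaw -4.1 shift to obj origin tool xyz [203.8   5.6   2.8] wx -0.5
```

View pics/hs.png

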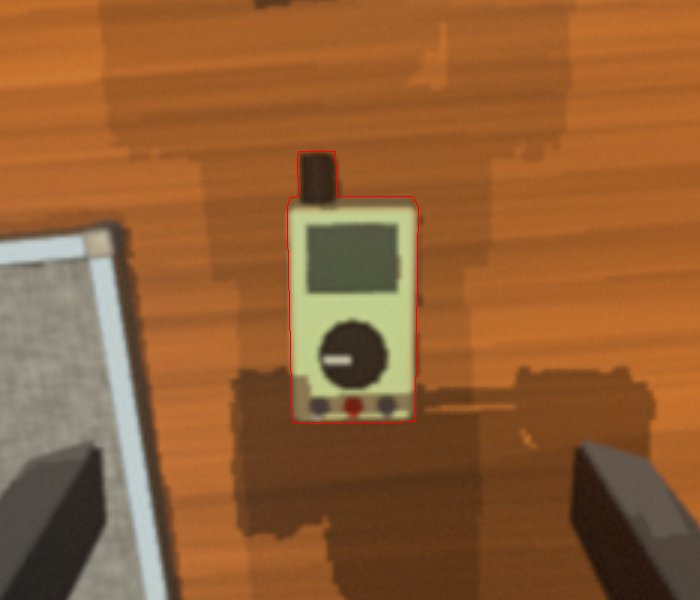

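The handset fits well: (605.2, 92.1), yaw −3.6°. I'll grip its body at x ≈ −8 with the TCP at z ≈ 16, clear of the case wall.

```bash
python3 -m inch '[{"wx":-0.5,"wy":0,"wz":0,"x":25,"y":5.5,"z":11,"claw":0.75},{"wx":-0.5,"wy":0,"wz":0,"x":55,"y":5.5,"z":11,"claw":0.75},{"wx":-0.5,"wy":0,"wz":0,"x":85,"y":5.5,"z":11,"claw":0.75},{"wx":-0.5,"wy":0,"wz":0,"x":112,"y":5.5,"z":11,"claw":0.75},{"wx":-0.5,"wy":0,"wz":0,"x":138,"y":5.5,"z":11,"claw":0.75},{"wx":-0.5,"wy":0,"wz":0,"x":158,"y":5.5,"z":11,"claw":0.75},{"wx":-0.5,"wy":0,"wz":0,"x":174,"y":5.5,"z":11,"claw":0.75},{"wx":-0.5,"wy":0,"wz":0,"x":184,"y":5.5,"z":11,"claw":0.75},{"wx":-0.5,"wy":0,"wz":0,"x":188,"y":5.5,"z":11,"claw":0.75},{"wx":-0.5,"wy":0,"wz":0,"x":188,"y":5.5,"z":11,"claw":0.75}]'
python3 -m inch '[{"wx":0,"wy":0,"wz":0,"x":0,"y":0,"z":0,"claw":0.44},{"wx":0,"wy":0,"wz":0,"x":0,"y":0,"z":0,"claw":0.44},{"wx":0,"wy":0,"wz":0,"x":0,"y":0,"z":0,"claw":0.44},{"wx":0,"wy":0,"wz":0,"x":0,"y":0,"z":0,"claw":0.44},{"wx":0,"wy":0,"wz":0,"x":0,"y":0,"z":0,"claw":0.44},{"wx":0,"wy":0,"wz":0,"x":0,"y":0,"z":0,"claw":0.44},{"wx":0,"wy":0,"wz":0,"x":0,"y":0,"z":0,"claw":0.44},{"wx":0,"wy":0,"wz":0,"x":0,"y":0,"z":0,"claw":0.44},{"wx":0,"wy":0,"wz":0,"x":0,"y":0,"z":0,"claw":0.44},{"wx":0,"wy":0,"wz":0,"x":0,"y":0,"z":0,"claw":0.44}]' 45
python3 -c "
from h import *
s=get_state();p=np.load('hs.npy');d=s['ee_pos'][:2]-p[:2];a=p[2];u=np.array([np.cos(a),np.sin(a)]);print('along',d@u,'across',d@[-u[1],u[0]])
off=d@u;t=np.load('tray.npy');pc=pose(t,[(t[5],-58,10)])[0];b=t[2];X=pc[:2]+off*np.array([np.cos(b),np.sin(b)]);print(X);to(*X,s['ee_pos'][2]+100,np.degrees(b))"
```

```text
time: 32.18
ee_pos: [596.9, 93.6, 15.4]
tool_rot: [-0.706, 0.022, 0.707, 0.022]
force: [-0.4, -0.2, 0.8]
opening: 70.7
time: 33.02
ee_pos: [598.0, 93.9, 17.0]
tool_rot: [0.707, -0.022, -0.706, -0.021]
force: [-1.1, -1.5, 6.3]
opening: 47.5
along -7.232469077349592 across 1.382854479979145
[ 572.22770548 -371.95677314]
ee [598.   93.9  17. ] yaw -3.49 tilt -1.0 open 47.5 F [-1.1 -1.5  6.3] -> x -100.0 y 466.6 z -2.6 wx -7.59
```

```bash
python3 -m inch '[{"wx":0,"wy":0,"wz":0,"x":-35,"y":0,"z":0,"claw":0.44},{"wx":0,"wy":0,"wz":0,"x":-70,"y":0,"z":0,"claw":0.44},{"wx":-1,"wy":0,"wz":0,"x":-98,"y":20,"z":0,"claw":0.44},{"wx":-2,"wy":0,"wz":0,"x":-100,"y":54,"z":0,"claw":0.44},{"wx":-4,"wy":0,"wz":0,"x":-100,"y":90,"z":0,"claw":0.44},{"wx":-6,"wy":0,"wz":0,"x":-100,"y":126,"z":0,"claw":0.44},{"wx":-7.6,"wy":0,"wz":0,"x":-100,"y":162,"z":-1,"claw":0.44},{"wx":-7.6,"wy":0,"wz":0,"x":-100,"y":198,"z":-1,"claw":0.44},{"wx":-7.6,"wy":0,"wz":0,"x":-100,"y":234,"z":-2,"claw":0.44},{"wx":-7.6,"wy":0,"wz":0,"x":-100,"y":270,"z":-2.5,"claw":0.44}]'
python3 -c "
from h import *
to(572.2,-372.0,117,4.1)"
```

```text
time: 33.85
ee_pos: [582.5, -176.9, 115.3]
tool_rot: [-0.706, -0.026, 0.707, -0.025]
force: [0.2, 0.4, -0.5]
opening: 47.8
ee [ 582.5 -176.9  115.3] yaw 4.1 tilt -1.0 open 47.8 F [ 0.2  0.4 -0.5] -> x -1.7 y 193.8 z 24.2 wx -0.0
```

```bash
python3 -m inch '[{"wx":0,"wy":0,"wz":0,"x":0,"y":36,"z":4,"claw":0.44},{"wx":0,"wy":0,"wz":0,"x":0,"y":72,"z":9,"claw":0.44},{"wx":0,"wy":0,"wz":0,"x":0,"y":108,"z":13,"claw":0.44},{"wx":0,"wy":0,"wz":0,"x":0,"y":144,"z":18,"claw":0.44},{"wx":0,"wy":0,"wz":0,"x":0,"y":178,"z":22,"claw":0.44},{"wx":0,"wy":0,"wz":0,"x":10,"y":192,"z":24,"claw":0.44},{"wx":0,"wy":0,"wz":0,"x":25,"y":192,"z":24,"claw":0.44},{"wx":0,"wy":0,"wz":0,"x":45,"y":192,"z":24,"claw":0.44},{"wx":0,"wy":0,"wz":0,"x":55,"y":192,"z":24,"claw":0.44},{"wx":0,"wy":0,"wz":0,"x":55,"y":192,"z":24,"claw":0.44}]'
python3 - <<'E'
from h import *
get_image('side');get_image('side')
t=np.load('tray.npy');to(572.2,-372.0,27,4.1)
hold('handset',-7.2,17,(t[5],-58),'hs2.png',(600,60,1300,600))
E
```

```text
time: 34.68
ee_pos: [570.8, -365.5, 56.1]
tool_rot: [-0.705, -0.028, 0.709, -0.023]
force: [0.7, 0.4, -1.5]
opening: 47.4
ee [ 572.9 -367.4   60.1] yaw 4.16 tilt -1.0 open 48.0 F [ 0.7 -0.3 -1.2] -> x 33.1 y 4.5 z 1.0 wx 0.06
```

View pics/hs2.png

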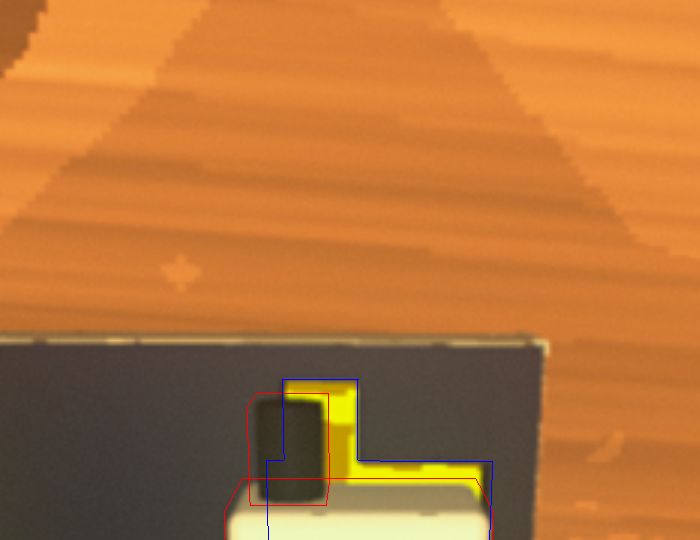

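The blue pocket outline matches the real pocket (aerial slot top at row 380). The handset is held straight but 4.5 mm too far +y. Correcting, then starting the insertion.

```bash
python3 -m inch '[{"wx":0,"wy":0,"wz":0,"x":2,"y":4.5,"z":0.4,"claw":0.44},{"wx":0,"wy":0,"wz":0,"x":5,"y":4.5,"z":0.4,"claw":0.44},{"wx":0,"wy":0,"wz":0,"x":8,"y":4.5,"z":0.4,"claw":0.44},{"wx":0,"wy":0,"wz":0,"x":11,"y":4.5,"z":0.4,"claw":0.44},{"wx":0,"wy":0,"wz":0,"x":11,"y":4.5,"z":0.4,"claw":0.44},{"wx":0,"wy":0,"wz":0,"x":11,"y":4.5,"z":0.4,"claw":0.44},{"wx":0,"wy":0,"wz":0,"x":11,"y":4.5,"z":0.4,"claw":0.44},{"wx":0,"wy":0,"wz":0,"x":11,"y":4.5,"z":0.4,"claw":0.44},{"wx":0,"wy":0,"wz":0,"x":11,"y":4.5,"z":0.4,"claw":0.44},{"wx":0,"wy":0,"wz":0,"x":11,"y":4.5,"z":0.4,"claw":0.44}]'
python3 -c "
from h import *
to(572.8,-372.0,27,4.1)"
```

```text
time: 35.67
ee_pos: [573.0, -373.4, 50.1]
tool_rot: [0.707, 0.025, -0.707, 0.025]
force: [0.7, -0.5, -1.3]
opening: 47.5
ee [ 573.  -373.4   50.1] yaw 4.1 tilt -1.0 open 47.5 F [ 0.7 -0.5 -1.3] -> x 23.1 y -1.4 z 0.1 wx -0.0
```

```bash
python3 -m inch '[{"wx":0,"wy":0,"wz":0,"x":1,"y":-1.3,"z":0,"claw":0.44},{"wx":0,"wy":0,"wz":0,"x":3,"y":-1.3,"z":0,"claw":0.44},{"wx":0,"wy":0,"wz":0,"x":5,"y":-1.3,"z":0,"claw":0.44},{"wx":0,"wy":0,"wz":0,"x":7,"y":-1.3,"z":0,"claw":0.44},{"wx":0,"wy":0,"wz":0,"x":9,"y":-1.3,"z":0,"claw":0.44},{"wx":0,"wy":0,"wz":0,"x":11,"y":-1.3,"z":0,"claw":0.44},{"wx":0,"wy":0,"wz":0,"x":12,"y":-1.3,"z":0,"claw":0.44},{"wx":0,"wy":0,"wz":0,"x":13,"y":-1.3,"z":0,"claw":0.44},{"wx":0,"wy":0,"wz":0,"x":13,"y":-1.3,"z":0,"claw":0.44},{"wx":0,"wy":0,"wz":0,"x":13,"y":-1.3,"z":0,"claw":0.44}]'
python3 -c "
from h import *
to(572.8,-372.0,27,4.1)"
```

```text
time: 36.5
ee_pos: [572.8, -372.2, 36.9]
tool_rot: [0.707, 0.025, -0.707, 0.025]
force: [0.1, -0.6, -0.9]
opening: 48.0
ee [ 572.8 -372.2   36.9] yaw 4.09 tilt -1.0 open 48.0 F [ 0.1 -0.6 -0.9] -> x 9.9 y -0.2 z 0.0 wx -0.01
```

It's 6 mm into the pocket with no contact force. Continuing down with the tips kept above the foam.

```bash
python3 -m inch '[{"wx":0,"wy":0,"wz":0,"x":1,"y":0,"z":0,"claw":0.44},{"wx":0,"wy":0,"wz":0,"x":2,"y":0,"z":0,"claw":0.44},{"wx":0,"wy":0,"wz":0,"x":3,"y":0,"z":0,"claw":0.44},{"wx":0,"wy":0,"wz":0,"x":4,"y":0,"z":0,"claw":0.44},{"wx":0,"wy":0,"wz":0,"x":5,"y":0,"z":0,"claw":0.44},{"wx":0,"wy":0,"wz":0,"x":6,"y":0,"z":0,"claw":0.44},{"wx":0,"wy":0,"wz":0,"x":7,"y":0,"z":0,"claw":0.44},{"wx":0,"wy":0,"wz":0,"x":8,"y":0,"z":0,"claw":0.44},{"wx":0,"wy":0,"wz":0,"x":8.5,"y":0,"z":0,"claw":0.44},{"wx":0,"wy":0,"wz":0,"x":8.5,"y":0,"z":0,"claw":0.44}]'
```

```text
time: 37.33
ee_pos: [573.0, -372.2, 28.2]
tool_rot: [0.707, 0.025, -0.706, 0.025]
force: [1.2, -0.7, 0.1]
opening: 47.3
```

```bash
python3 -m inch '[{"wx":0,"wy":0,"wz":0,"x":0,"y":0,"z":0,"claw":0.65},{"wx":0,"wy":0,"wz":0,"x":0,"y":0,"z":0,"claw":0.65},{"wx":0,"wy":0,"wz":0,"x":0,"y":0,"z":0,"claw":0.65},{"wx":0,"wy":0,"wz":0,"x":-1,"y":0,"z":0,"claw":0.65},{"wx":0,"wy":0,"wz":0,"x":-10,"y":0,"z":0,"claw":0.65},{"wx":0,"wy":0,"wz":0,"x":-25,"y":0,"z":0,"claw":0.65},{"wx":0,"wy":0,"wz":0,"x":-32,"y":0,"z":-15,"claw":0},{"wx":0,"wy":0,"wz":0,"x":-32,"y":0,"z":-15,"claw":0},{"wx":0,"wy":0,"wz":0,"x":-32,"y":0,"z":-15,"claw":0},{"wx":0,"wy":0,"wz":0,"x":-32,"y":0,"z":-15,"claw":0}]'
python3 -m inch '[{"wx":0,"wy":0,"wz":0,"x":0,"y":0,"z":0,"claw":0},{"wx":0,"wy":0,"wz":0,"x":0,"y":0,"z":0,"claw":0},{"wx":0,"wy":0,"wz":0,"x":4,"y":0,"z":0,"claw":0},{"wx":0,"wy":0,"wz":0,"x":9,"y":0,"z":0,"claw":0},{"wx":0,"wy":0,"wz":0,"x":14,"y":0,"z":0,"claw":0},{"wx":0,"wy":0,"wz":0,"x":18,"y":0,"z":0,"claw":0},{"wx":0,"wy":0,"wz":0,"x":21,"y":0,"z":0,"claw":0},{"wx":0,"wy":0,"wz":0,"x":23,"y":0,"z":0,"claw":0},{"wx":0,"wy":0,"wz":0,"x":24,"y":0,"z":0,"claw":0},{"wx":0,"wy":0,"wz":0,"x":24,"y":0,"z":0,"claw":0}]'
```

```text
time: 38.17
ee_pos: [587.5, -370.9, 60.6]
tool_rot: [-0.707, -0.025, 0.707, -0.025]
force: [-0.4, -0.2, -0.7]
opening: 37.7
time: 39.0
ee_pos: [587.3, -370.7, 38.2]
tool_rot: [-0.706, -0.026, 0.708, -0.025]
force: [-6.4, 4.5, 12.4]
opening: 0.4
```

The body top at x ≈ +8 is at 38.2 (38 expected). Pressing over the knob too, to be sure the rear is down (expect 48).

```bash
python3 -m inch '[{"wx":0,"wy":0,"wz":0,"x":-10,"y":0,"z":0,"claw":0},{"wx":0,"wy":0,"wz":0,"x":-20,"y":0,"z":0,"claw":0},{"wx":0,"wy":0,"wz":0,"x":-20,"y":0,"z":30,"claw":0},{"wx":0,"wy":0,"wz":0,"x":-20,"y":0,"z":30,"claw":0},{"wx":0,"wy":0,"wz":0,"x":-20,"y":0,"z":30,"claw":0},{"wx":0,"wy":0,"wz":0,"x":-16,"y":0,"z":30,"claw":0},{"wx":0,"wy":0,"wz":0,"x":-13,"y":0,"z":30,"claw":0},{"wx":0,"wy":0,"wz":0,"x":-11,"y":0,"z":30,"claw":0},{"wx":0,"wy":0,"wz":0,"x":-9.5,"y":0,"z":30,"claw":0},{"wx":0,"wy":0,"wz":0,"x":-9.5,"y":0,"z":30,"claw":0}]'
```

```text
time: 39.83
ee_pos: [558.0, -372.8, 45.1]
tool_rot: [-0.706, -0.026, 0.707, -0.025]
force: [-0.2, -0.7, -0.1]
opening: 0.5
```

No contact at 45.1 over the knob, where 48 was expected, so the geometry disagrees. I'll back off and measure.

```bash
python3 -m inch '[{"wx":0,"wy":0,"wz":0,"x":-30,"y":0,"z":0,"claw":0},{"wx":0,"wy":0,"wz":0,"x":-65,"y":0,"z":10,"claw":0.3},{"wx":0,"wy":0,"wz":0,"x":-100,"y":-10,"z":30,"claw":0.6},{"wx":0,"wy":0,"wz":0,"x":-135,"y":-20,"z":55,"claw":0.9},{"wx":0,"wy":0,"wz":0,"x":-160,"y":-30,"z":85,"claw":1},{"wx":0,"wy":0,"wz":0,"x":-160,"y":-40,"z":115,"claw":1},{"wx":0,"wy":0,"wz":0,"x":-160,"y":-55,"z":120,"claw":1},{"wx":0,"wy":0,"wz":0,"x":-160,"y":-55,"z":120,"claw":1},{"wx":0,"wy":0,"wz":0,"x":-160,"y":-55,"z":120,"claw":1},{"wx":0,"wy":0,"wz":0,"x":-160,"y":-55,"z":120,"claw":1}]'
python3 - <<'E'
from h import *
get_image('side');get_image('side')
t=np.load('tray.npy')
for n,k,y in (('handset',5,-58),('canopy',4,-58),('railcar',3,58)):
    c=pose(t,[(t[k],y,10)])[0]
    try: look(n,[c[0],c[1],t[2]],z0=10,fn='f_'+n+'.png')
    except Exception as e: print(n,e)
    for cam in ('scene','side'):
        try: print(cam,[(q['conf'],np.round(ray(cam,q['centre'],10),0)) for q in (get_image(cam) is None) or spot_point(cam,n)])
        except Exception as e: print(e)
E
python3 -c "
import cv2
a=cv2.imread('pics/f_handset.png');print(a.shape)"
```

```text
time: 40.67
ee_pos: [434.8, -327.3, 205.9]
tool_rot: [0.707, 0.025, -0.707, 0.026]
force: [0.1, 0.4, -0.2]
opening: 57.0
handset wrist 0.57 pose [ 579.7 -372.1] yaw deg 3.8 iou 0.969
ee [ 434.9 -327.3  205.6] tool yaw 4.12 shift to obj origin tool xyz [ 205.6   55.1 -141.3] wx 0.3
scene [(0.72, array([ 452., -326.,   10.])), (0.57, array([ 586., -361.,   10.])), (0.22, array([ 463., -372.,   10.]))]
side [(0.7, array([ 583., -375.,   10.]))]
canopy wrist 0.66 pose [ 463.1 -379.6] yaw deg 4.3 iou 0.976
ee [ 434.4 -327.   205.7] tool yaw 4.1 shift to obj origin tool xyz [205.7  54.6 -24.9] wx -0.2
scene [(0.58, array([ 459., -370.,   10.]))]
side [(0.78, array([ 468., -382.,   10.]))]
railcar wrist 0.76 pose [ 466.  -262.3] yaw deg 4.4 iou 0.897
ee [ 434.3 -326.9  206. ] tool yaw 4.1 shift to obj origin tool xyz [206.  -62.2 -36.2] wx -0.3
scene [(0.81, array([ 472., -263.,   10.]))]
side [(0.86, array([ 463., -266.,   10.]))]
(453, 700, 3)
```

View pics/f_handset.png

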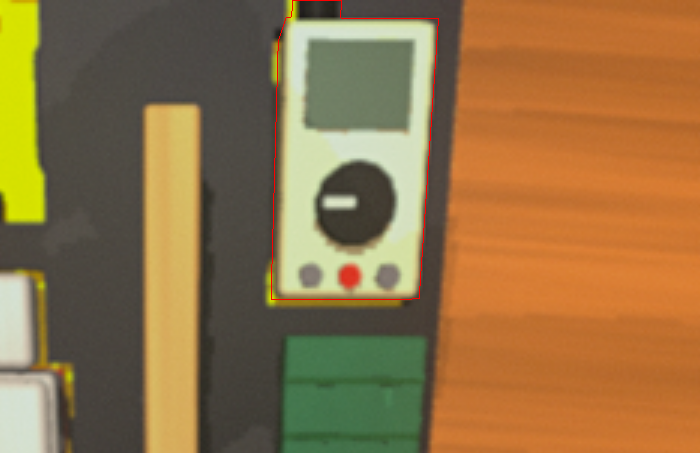

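The handset lies in its pocket with its outline fitting at pocket-floor height (579.7, −372.1; pocket 579.4, −371.4). The canopy and railcar fits also match. To settle the odd knob reading, I'll press the body's rear strip behind the knob (expect 38).

```bash
python3 -m inch '[{"wx":0,"wy":0,"wz":0,"x":0,"y":14,"z":-25,"claw":0},{"wx":0,"wy":0,"wz":0,"x":0,"y":28,"z":-50,"claw":0},{"wx":0,"wy":0,"wz":0,"x":0,"y":42,"z":-75,"claw":0},{"wx":0,"wy":0,"wz":0,"x":10,"y":55,"z":-99,"claw":0},{"wx":0,"wy":0,"wz":0,"x":40,"y":55,"z":-99,"claw":0},{"wx":0,"wy":0,"wz":0,"x":70,"y":55,"z":-99,"claw":0},{"wx":0,"wy":0,"wz":0,"x":100,"y":55,"z":-99,"claw":0},{"wx":0,"wy":0,"wz":0,"x":130,"y":55,"z":-99,"claw":0},{"wx":0,"wy":0,"wz":0,"x":144,"y":55,"z":-99,"claw":0},{"wx":0,"wy":0,"wz":0,"x":144,"y":55,"z":-99,"claw":0}]'
python3 -m inch '[{"wx":0,"wy":0,"wz":0,"x":4,"y":0,"z":0,"claw":0},{"wx":0,"wy":0,"wz":0,"x":8,"y":0,"z":0,"claw":0},{"wx":0,"wy":0,"wz":0,"x":12,"y":0,"z":0,"claw":0},{"wx":0,"wy":0,"wz":0,"x":15,"y":0,"z":0,"claw":0},{"wx":0,"wy":0,"wz":0,"x":18,"y":0,"z":0,"claw":0},{"wx":0,"wy":0,"wz":0,"x":20,"y":0,"z":0,"claw":0},{"wx":0,"wy":0,"wz":0,"x":22,"y":0,"z":0,"claw":0},{"wx":0,"wy":0,"wz":0,"x":24,"y":0,"z":0,"claw":0},{"wx":0,"wy":0,"wz":0,"x":25,"y":0,"z":0,"claw":0},{"wx":0,"wy":0,"wz":0,"x":25,"y":0,"z":0,"claw":0}]'
```

```text
time: 42.5
ee_pos: [534.8, -372.5, 57.6]
tool_rot: [-0.705, -0.027, 0.709, -0.023]
force: [0.4, 0.7, 0.0]
opening: 30.3
time: 43.33
ee_pos: [537.1, -374.8, 38.3]
tool_rot: [-0.706, -0.025, 0.707, -0.025]
force: [-2.3, 3.2, 7.7]
opening: 0.9
```

Both ends of the handset body are at 38.2–38.3, so it is home; the knob seems to be soft or purely visual. Now the tray handle. I'll grip about 9 mm toward −x of centre, near the loaded centre of mass, with the fingers only partly open.

```bash
python3 -m inch '[{"wx":0,"wy":0,"wz":0,"x":-30,"y":0,"z":0,"claw":0},{"wx":0,"wy":0,"wz":0,"x":-65,"y":0,"z":0,"claw":0},{"wx":0,"wy":0,"wz":0,"x":-92,"y":-15,"z":7,"claw":0.36},{"wx":0,"wy":0,"wz":0,"x":-92,"y":-40,"z":19,"claw":0.36},{"wx":0,"wy":0,"wz":0,"x":-92,"y":-58,"z":27,"claw":0.36},{"wx":0,"wy":0,"wz":0,"x":-92,"y":-58,"z":27,"claw":0.36},{"wx":0,"wy":0,"wz":0,"x":-92,"y":-58,"z":27,"claw":0.36},{"wx":0,"wy":0,"wz":0,"x":-92,"y":-58,"z":27,"claw":0.36},{"wx":0,"wy":0,"wz":0,"x":-92,"y":-58,"z":27,"claw":0.36},{"wx":0,"wy":0,"wz":0,"x":-92,"y":-58,"z":27,"claw":0.36}]'
python3 - <<'E'
from h import *
to(505.8,-318.5,58.5,4.1)
E
```

```text
time: 44.17
ee_pos: [506.2, -319.5, 128.7]
tool_rot: [-0.707, -0.025, 0.707, -0.025]
force: [0.2, -0.6, 0.5]
opening: 33.7
ee [ 506.2 -319.5  128.7] yaw 4.07 tilt -1.0 open 33.7 F [ 0.2 -0.6  0.5] -> x 70.2 y -1.0 z 0.3 wx -0.03
```

```bash
python3 -m inch '[{"wx":0,"wy":0,"wz":0,"x":10,"y":-1,"z":0,"claw":0.36},{"wx":0,"wy":0,"wz":0,"x":22,"y":-1,"z":0,"claw":0.36},{"wx":0,"wy":0,"wz":0,"x":34,"y":-1,"z":0,"claw":0.36},{"wx":0,"wy":0,"wz":0,"x":46,"y":-1,"z":0,"claw":0.36},{"wx":0,"wy":0,"wz":0,"x":56,"y":-1,"z":0,"claw":0.36},{"wx":0,"wy":0,"wz":0,"x":64,"y":-1,"z":0,"claw":0.36},{"wx":0,"wy":0,"wz":0,"x":69,"y":-1,"z":0,"claw":0.36},{"wx":0,"wy":0,"wz":0,"x":71,"y":-1,"z":0,"claw":0.36},{"wx":0,"wy":0,"wz":0,"x":71,"y":-1,"z":0,"claw":0.36},{"wx":0,"wy":0,"wz":0,"x":71,"y":-1,"z":0,"claw":0.36}]'
python3 -m inch '[{"wx":0,"wy":0,"wz":0,"x":0,"y":0,"z":0,"claw":0.05},{"wx":0,"wy":0,"wz":0,"x":0,"y":0,"z":0,"claw":0.05},{"wx":0,"wy":0,"wz":0,"x":0,"y":0,"z":0,"claw":0.05},{"wx":0,"wy":0,"wz":0,"x":0,"y":0,"z":0,"claw":0.05},{"wx":0,"wy":0,"wz":0,"x":0,"y":0,"z":0,"claw":0.05},{"wx":0,"wy":0,"wz":0,"x":0,"y":0,"z":0,"claw":0.05},{"wx":0,"wy":0,"wz":0,"x":0,"y":0,"z":0,"claw":0.05},{"wx":0,"wy":0,"wz":0,"x":0,"y":0,"z":0,"claw":0.05},{"wx":0,"wy":0,"wz":0,"x":0,"y":0,"z":0,"claw":0.05},{"wx":0,"wy":0,"wz":0,"x":0,"y":0,"z":0,"claw":0.05}]' 60
```

```text
time: 45.0
ee_pos: [506.1, -318.0, 58.4]
tool_rot: [0.707, 0.025, -0.706, 0.026]
force: [0.2, 0.0, -0.2]
opening: 33.8
time: 45.83
ee_pos: [506.1, -317.7, 58.5]
tool_rot: [0.707, 0.025, -0.707, 0.025]
force: [-1.3, 2.8, 5.5]
opening: 15.4
```

```bash
python3 -m inch '[{"wx":0,"wy":0,"wz":0,"x":-1,"y":0,"z":0,"claw":0.05},{"wx":0,"wy":0,"wz":0,"x":-2,"y":0,"z":0,"claw":0.05},{"wx":0,"wy":0,"wz":0,"x":-4,"y":0,"z":0,"claw":0.05},{"wx":0,"wy":0,"wz":0,"x":-6,"y":0,"z":0,"claw":0.05},{"wx":0,"wy":0,"wz":0,"x":-9,"y":0,"z":0,"claw":0.05},{"wx":0,"wy":0,"wz":0,"x":-12,"y":0,"z":0,"claw":0.05},{"wx":0,"wy":0,"wz":0,"x":-15,"y":0,"z":0,"claw":0.05},{"wx":0,"wy":0,"wz":0,"x":-15,"y":0,"z":0,"claw":0.05},{"wx":0,"wy":0,"wz":0,"x":-15,"y":0,"z":0,"claw":0.05},{"wx":0,"wy":0,"wz":0,"x":-15,"y":0,"z":0,"claw":0.05}]'
python3 -c "
from h import *
s=get_state();print(np.round(s['force'],2),np.round(s['wrist_torque'],3))
for n in ('case','case_floor'):
  for cam in ('side','scene'):
    get_image(cam); print(n,cam,[(round(q['conf'],2),ray(cam,q['centre'],0 if n=='case' else 6).round(1)) for q in spot_point(cam,n)[:2]])
for cam in ('side','scene'):
    ci=camera_info(cam);get_image(cam)
    for q in regions_of(cam,'case')[:2]:
        p,i=fit(lambda p:sil(ci,p,MOD['case']),q['mask'],[500,286,.0]); p,i=fit(lambda p:sil(ci,p,MOD['case']),q['mask'],p,(3,3,.05)); print(cam,round(q['conf'],2),p.round(3),round(i,3))
"
```

```text
time: 46.67
ee_pos: [505.8, -317.7, 73.0]
tool_rot: [-0.707, -0.025, 0.707, -0.025]
force: [-0.1, 0.2, -8.1]
opening: 15.7
[-0.08  0.16 -8.07] [ 0.07   0.002 -0.064]
case side [(0.61, array([ 585.8, -365.2,    0. ])), (0.59, array([489. , 305.3,   0. ]))]
case scene [(0.74, array([500.4, 294.8,   0. ]))]
case_floor side [(0.65, array([502.2, 300.3,   6. ]))]
case_floor scene [(0.6, array([496.1, 293. ,   6. ]))]
side 0.75 [ 5.06820e+02  3.01839e+02 -8.10000e-02] 0.658
scene 0.75 [4.91904e+02 2.93222e+02 1.90000e-02] 0.978
scene 0.4 [500. 286.   0.] 0.0
```

The lift is good: 8.1 N (about 0.82 kg) and almost no tilting moment. I'll carry the tray level to mid-way, where the wrist camera can see the case beside it.

```bash
python3 -m inch '[{"wx":0,"wy":0,"wz":0,"x":-5,"y":0,"z":0,"claw":0.05},{"wx":0,"wy":0,"wz":0,"x":-15,"y":0,"z":0,"claw":0.05},{"wx":0,"wy":0,"wz":0,"x":-28,"y":-3,"z":0,"claw":0.05},{"wx":0,"wy":0,"wz":0,"x":-42,"y":-10,"z":-1,"claw":0.05},{"wx":0,"wy":0,"wz":0,"x":-54,"y":-22,"z":-1,"claw":0.05},{"wx":0,"wy":0,"wz":0,"x":-62,"y":-38,"z":-2,"claw":0.05},{"wx":0,"wy":0,"wz":0,"x":-65,"y":-57,"z":-3,"claw":0.05},{"wx":0,"wy":0,"wz":0,"x":-65,"y":-78,"z":-4,"claw":0.05},{"wx":0,"wy":0,"wz":0,"x":-65,"y":-100,"z":-5,"claw":0.05},{"wx":0,"wy":0,"wz":0,"x":-65,"y":-123,"z":-6,"claw":0.05}]'
python3 -m inch '[{"wx":0,"wy":0,"wz":0,"x":0,"y":-24,"z":-1,"claw":0.05},{"wx":0,"wy":0,"wz":0,"x":0,"y":-49,"z":-3,"claw":0.05},{"wx":0,"wy":0,"wz":0,"x":0,"y":-74,"z":-4,"claw":0.05},{"wx":0,"wy":0,"wz":0,"x":0,"y":-100,"z":-6,"claw":0.05},{"wx":0,"wy":0,"wz":0,"x":0,"y":-126,"z":-7,"claw":0.05},{"wx":0,"wy":0,"wz":0,"x":0,"y":-152,"z":-9,"claw":0.05},{"wx":0,"wy":0,"wz":0,"x":0,"y":-177,"z":-10,"claw":0.05},{"wx":0,"wy":0,"wz":0,"x":0,"y":-200,"z":-11,"claw":0.05},{"wx":0,"wy":0,"wz":0,"x":0,"y":-220,"z":-12,"claw":0.05},{"wx":0,"wy":0,"wz":0,"x":0,"y":-234,"z":-13,"claw":0.05}]'
python3 - <<'E'
from h import *
get_image('side');get_image('side')
s=get_state();print(s['ee_pos'].round(1),np.round(s['force'],1),np.round(s['wrist_torque'],3))
ci=camera_info('wrist');im=get_image('wrist');np.save('w9.npy',im);import pickle;pickle.dump(ci,open('w9.pkl','wb'));cv2.imwrite('pics/w9.png',im[:,:,::-1])
for q in regions_of('wrist','case')[:2]:
    m=q['mask'];ys,xs=np.where(m);print(q['conf'],m.sum(),xs.min(),xs.max(),ys.min(),ys.max())
    for p0 in ([495,292,.05],):
        p,i=fit(lambda p:sil(ci,p,MOD['case']),m,p0);p,i=fit(lambda p:sil(ci,p,MOD['case']),m,p,(3,3,.05));print(p.round(3),i)
ci2=camera_info('side');get_image('side')
for q in regions_of('side','case')[:1]:
    p,i=fit(lambda p:sil(ci2,p,MOD['case']),q['mask'],[495,292,.05]);print('side',q['conf'],p.round(3),i)
print(np.round(prj(ci,pose([495,292,.04],[(x,y,20) for x in(-138,138) for y in (-112,112)]))))
E
```

```text
time: 48.1
ee_pos: [503.5, -194.0, 140.0]
tool_rot: [0.707, 0.025, -0.706, 0.026]
force: [0.1, 0.5, -7.6]
opening: 15.5
time: 48.93
ee_pos: [499.4, 41.7, 139.8]
tool_rot: [0.707, 0.026, -0.706, 0.026]
force: [-0.5, -0.9, -8.0]
opening: 15.3
[499.5  41.7 139.6] [ 0.8 -0.9 -7.4] [ 0.058  0.087 -0.013]
0.83 50120 0 191 20 316
[4.92384e+02 2.95442e+02 5.50000e-02] 0.968449827662586
side 0.75 [4.91451e+02 3.85971e+02 6.00000e-03] 0.40377452197665753
[[ 185.  313.]
 [ -27.  306.]
 [ 158.   25.]
 [-116.   14.]]
```

```bash
python3 - <<'E'
from h import *
import pickle
obs=[]
for cam in ('wrist','scene'):
    ci=camera_info(cam);im=get_image(cam);q=regions_of(cam,'case')[0];m=q['mask']
    obs.append((ci,cv2.resize(m.astype(np.uint8),None,fx=S,fy=S,interpolation=0)))
    # principal edge directions from long contour segments
    c=max(cv2.findContours(m.astype(np.uint8),0,cv2.CHAIN_APPROX_NONE)[0],key=len)
    ap=cv2.approxPolyDP(c,4,True)[:,0];print(cam,q['conf'],ap.tolist())
    print('  z=20:',[ray(cam,a,20,ci)[:2].round(0).tolist() for a in ap])
def cost(p):
    r=0
    for ci,o in obs:
        m=sil(ci,p,MOD['case']);r+=1-(m&o).sum()/(m|o).sum()
    return r
for y0 in (.0,.06):
    r=minimize(cost,[492,294,y0],method='Nelder-Mead',options=dict(initial_simplex=[[492,294,y0],[496,294,y0],[492,298,y0],[492,294,y0+.04]],xatol=.05,fatol=1e-5));print(r.x.round(3),r.fun)
to(483,294,139.6,3)
E
```

```text
wrist 0.76 [[0, 21], [0, 307], [33, 290], [50, 288], [65, 293], [72, 311], [182, 316], [189, 304], [183, 216], [159, 29]]
  z=20: [[631.0, 311.0], [356.0, 367.0], [379.0, 329.0], [383.0, 311.0], [378.0, 296.0], [356.0, 292.0], [358.0, 176.0], [373.0, 168.0], [472.0, 169.0], [635.0, 181.0]]
scene 0.62 [[410, 126], [351, 141], [387, 203], [454, 181]]
  z=20: [[355.0, 400.0], [362.0, 176.0], [643.0, 176.0], [629.0, 407.0]]
[4.92908e+02 2.93947e+02 3.30000e-02] 0.07579261866138853
[4.93176e+02 2.93541e+02 3.20000e-02] 0.07567277542774375
ee [499.3  39.1 138.1] yaw 4.04 tilt -1.0 open 15.5 F [-0.1  0.4 -7.5] -> x -1.5 y -255.4 z -1.7 wx 1.04
```

Combined case estimate: (493, 294), yaw about 2°. The tray has 10 mm of play, so I'll go above it and look with the wrist camera before lowering.

```bash
python3 -m inch '[{"wx":0,"wy":0,"wz":0,"x":0,"y":-6,"z":0,"claw":0.05},{"wx":0,"wy":0,"wz":0,"x":0,"y":-18,"z":0,"claw":0.05},{"wx":0.5,"wy":0,"wz":0,"x":0,"y":-36,"z":0,"claw":0.05},{"wx":1,"wy":0,"wz":0,"x":0,"y":-58,"z":0,"claw":0.05},{"wx":1.5,"wy":0,"wz":0,"x":0,"y":-82,"z":-1,"claw":0.05},{"wx":1.7,"wy":0,"wz":0,"x":0,"y":-107,"z":-1,"claw":0.05},{"wx":1.7,"wy":0,"wz":0,"x":0,"y":-132,"z":-1,"claw":0.05},{"wx":1.7,"wy":0,"wz":0,"x":0,"y":-157,"z":-2,"claw":0.05},{"wx":1.7,"wy":0,"wz":0,"x":0,"y":-181,"z":-2,"claw":0.05},{"wx":1.7,"wy":0,"wz":0,"x":0,"y":-203,"z":-3,"claw":0.05}]'
python3 -m inch '[{"wx":0,"wy":0,"wz":0,"x":0,"y":-20,"z":0,"claw":0.05},{"wx":0,"wy":0,"wz":0,"x":0,"y":-35,"z":0,"claw":0.05},{"wx":0,"wy":0,"wz":0,"x":0,"y":-46,"z":0,"claw":0.05},{"wx":0,"wy":0,"wz":0,"x":0,"y":-52,"z":0,"claw":0.05},{"wx":0,"wy":0,"wz":0,"x":8,"y":-52,"z":0,"claw":0.05},{"wx":0,"wy":0,"wz":0,"x":18,"y":-52,"z":0,"claw":0.05},{"wx":0,"wy":0,"wz":0,"x":30,"y":-52,"z":0,"claw":0.05},{"wx":0,"wy":0,"wz":0,"x":38,"y":-52,"z":0,"claw":0.05},{"wx":0,"wy":0,"wz":0,"x":40,"y":-52,"z":0,"claw":0.05},{"wx":0,"wy":0,"wz":0,"x":40,"y":-52,"z":0,"claw":0.05}]'
python3 - <<'E'
from h import *
get_image('side');get_image('side')
to(484.2,293.7,64.5,2.3)
s=get_state();print(np.round(s['wrist_torque'],3))
for cam,n in (('scene','case'),('scene','tray'),('side','tray'),('side','case')):
    ci=camera_info(cam);get_image(cam)
    for q in regions_of(cam,n)[:1]:
        z0=s['ee_pos'][2]-58.5 if n=='tray' else 0
        p,i=fit(lambda p:sil(ci,p,MOD[n],z0),q['mask'],[493,294,.04]);p,i=fit(lambda p:sil(ci,p,MOD[n],z0),q['mask'],p,(3,3,.04));print(cam,n,round(q['conf'],2),p.round(3),round(i,3))
im=get_image('wrist');cv2.imwrite('pics/w10.png',im[:,:,::-1]);ci=camera_info('wrist')
g=cv2.cvtColor(im,cv2.COLOR_RGB2GRAY)
# far wall (+x) and side walls predicted image positions
for P_ in ([130,-60,20],[130,60,20],[138,-60,20],[138,60,20]): print(P_,prj(ci,pose([493,294,.04],[P_]))[0].round(0))
for c in (200,260,320,380,440): print(c,[tuple(int(v) for v in im[r,c]) for r in range(0,90,6)])
E
```

```text
time: 50.27
ee_pos: [486.7, 244.8, 137.8]
tool_rot: [-0.707, -0.015, 0.707, -0.015]
force: [0.4, -0.2, -7.8]
opening: 15.5
time: 51.1
ee_pos: [484.6, 293.5, 96.2]
tool_rot: [-0.706, -0.014, 0.708, -0.015]
force: [0.2, 0.1, -7.9]
opening: 15.7
ee [485.9 294.1  98.1] yaw 2.37 tilt -1.0 open 15.5 F [ 0.  -0.2 -7.2] -> x 33.6 y 0.4 z 1.7 wx 0.07
[0.04  0.026 0.055]
scene case 0.73 [4.96572e+02 2.91567e+02 2.00000e-02] 0.336
scene tray 0.71 [4.97166e+02 2.95351e+02 5.70000e-02] 0.682
side tray 0.7 [4.95334e+02 2.96578e+02 4.70000e-02] 0.615
side case 0.62 [4.93108e+02 2.92007e+02 2.70000e-02] 0.374
[130, -60, 20] [405.  27.]
[130, 60, 20] [236.  27.]
[138, -60, 20] [406.  15.]
[138, 60, 20] [236.  14.]
200 [(217, 127, 55), (203, 118, 51), (234, 245, 250), (234, 243, 246), (168, 172, 152), (81, 76, 71), (81, 76, 70), (80, 74, 69), (82, 75, 70), (82, 74, 67), (82, 75, 68), (80, 74, 67), (81, 76, 67), (81, 76, 66), (81, 76, 65)]
260 [(222, 130, 63), (207, 121, 58), (222, 197, 194), (232, 241, 249), (213, 209, 201), (96, 90, 86), (96, 89, 85), (94, 88, 84), (96, 90, 86), (94, 90, 84), (92, 87, 80), (82, 78, 72), (79, 77, 70), (80, 77, 69), (77, 75, 63)]
320 [(227, 136, 64), (205, 120, 61), (203, 120, 65), (232, 241, 249), (213, 222, 206), (102, 93, 91), (98, 91, 89), (95, 88, 85), (88, 80, 80), (87, 82, 79), (86, 81, 79), (82, 78, 77), (82, 78, 76), (78, 75, 72), (78, 75, 72)]
380 [(221, 133, 63), (225, 134, 64), (207, 122, 60), (233, 242, 233), (235, 233, 200), (90, 80, 76), (87, 81, 74), (86, 78, 75), (90, 82, 71), (117, 118, 72), (138, 145, 66), (160, 170, 56), (174, 179, 46), (144, 127, 87), (160, 143, 98)]
440 [(223, 134, 61), (226, 136, 65), (214, 126, 61), (233, 243, 243), (235, 239, 211), (85, 74, 68), (85, 75, 68), (85, 76, 71), (82, 73, 66), (83, 74, 67), (80, 74, 66), (81, 74, 66), (205, 182, 123), (231, 240, 180), (95, 109, 82)]
```

```bash
python3 - <<'E'
from h import *
im=get_image('wrist').astype(int);ci=camera_info('wrist');s=get_state()
w=(im.min(2)>165)&(im.max(2)-im.min(2)<45)
P0=[]
for c in range(170,471,15):
    r=np.where(w[:60,c])[0]
    if len(r): P0.append(ray('wrist',(c,r[0]-.5),20,ci)[:2])
P0=np.array(P0);k=np.polyfit(P0[:,1],P0[:,0],1);print('outer +x edge: x at y=294',np.polyval(k,294).round(1),'yaw deg',-np.degrees(np.arctan(k[0])).round(2),'res',np.std(P0[:,0]-np.polyval(k,P0[:,1])).round(2))
for nm,rng in (('left',range(0,250)),('right',range(639,390,-1))):
    L=[]
    for r in range(40,200,10):
        cs=[c for c in rng if w[r,c]]
        if cs: L.append((r,cs[0],*ray('wrist',(cs[0],r),20,ci)[:2].round(0)))
    print(nm,L)
# tray +x foam edge and corners: dark foam boundary
R=Rot.from_quat(s['tool_rot']).as_matrix();yw=np.arctan2(-R[1,2],-R[0,2]);print('tool yaw',np.degrees(yw).round(2),s['ee_pos'].round(1))
p=[*(s['ee_pos'][:2]+8.7*np.array([np.cos(yw),np.sin(yw)])),yw]
for X in ([120,-60,26],[120,60,26],[120,94,26],[120,-94,26],[60,94,26],[60,-94,26],[60,0,86]): print(X,prj(ci,pose(p,[X],s['ee_pos'][2]-58.5))[0].round(0))
for r in (60,100,140): print(r,'L',[(c,tuple(im[r,c])) for c in range(60,200,8)])
E
```

```text
outer +x edge: x at y=294 631.9 yaw deg 1.14 res 0.19
left []
right [(40, 483, np.float64(619.0), np.float64(182.0)), (50, 481, np.float64(613.0), np.float64(182.0)), (60, 480, np.float64(606.0), np.float64(182.0)), (70, 478, np.float64(599.0), np.float64(182.0)), (80, 477, np.float64(592.0), np.float64(181.0)), (90, 475, np.float64(585.0), np.float64(182.0)), (100, 474, np.float64(578.0), np.float64(181.0)), (110, 472, np.float64(571.0), np.float64(181.0)), (120, 471, np.float64(563.0), np.float64(181.0)), (130, 469, np.float64(556.0), np.float64(181.0)), (140, 468, np.float64(548.0), np.float64(181.0)), (150, 466, np.float64(540.0), np.float64(181.0)), (160, 465, np.float64(533.0), np.float64(180.0)), (170, 463, np.float64(524.0), np.float64(180.0)), (180, 462, np.float64(516.0), np.float64(180.0)), (190, 460, np.float64(508.0), np.float64(180.0))]
tool yaw 2.4 [485.6 294.4  98.1]
[120, -60, 26] [422.  25.]
[120, 60, 26] [217.  25.]
[120, 94, 26] [159.  25.]
[120, -94, 26] [480.  25.]
[60, 94, 26] [172. 130.]
[60, -94, 26] [467. 130.]
[60, 0, 86] [319. 139.]
60 L [(60, (np.int64(22
[... 2120 characters left out ...]
, np.int64(56))), (100, (np.int64(231), np.int64(137), np.int64(57))), (108, (np.int64(230), np.int64(135), np.int64(55))), (116, (np.int64(230), np.int64(138), np.int64(56))), (124, (np.int64(230), np.int64(138), np.int64(56))), (132, (np.int64(231), np.int64(138), np.int64(56))), (140, (np.int64(231), np.int64(139), np.int64(55))), (148, (np.int64(232), np.int64(141), np.int64(60))), (156, (np.int64(232), np.int64(139), np.int64(58))), (164, (np.int64(231), np.int64(137), np.int64(55))), (172, (np.int64(234), np.int64(141), np.int64(57))), (180, (np.int64(80), np.int64(67), np.int64(56))), (188, (np.int64(79), np.int64(67), np.int64(55))), (196, (np.int64(72), np.int64(62), np.int64(50)))]
```

The wrist edges show the case at (493.9, 292.0), yaw 1.1°, with the tray level and as predicted. A 2.6 mm and 1.2° correction, then lower gently.

```bash
python3 -m inch '[{"wx":0.6,"wy":0,"wz":0,"x":0,"y":1.3,"z":0.3,"claw":0.05},{"wx":1.2,"wy":0,"wz":0,"x":1,"y":2.6,"z":0.5,"claw":0.05},{"wx":1.2,"wy":0,"wz":0,"x":4,"y":2.6,"z":0.5,"claw":0.05},{"wx":1.2,"wy":0,"wz":0,"x":8,"y":2.6,"z":0.5,"claw":0.05},{"wx":1.2,"wy":0,"wz":0,"x":12,"y":2.6,"z":0.5,"claw":0.05},{"wx":1.2,"wy":0,"wz":0,"x":16,"y":2.6,"z":0.5,"claw":0.05},{"wx":1.2,"wy":0,"wz":0,"x":20,"y":2.6,"z":0.5,"claw":0.05},{"wx":1.2,"wy":0,"wz":0,"x":23,"y":2.6,"z":0.5,"claw":0.05},{"wx":1.2,"wy":0,"wz":0,"x":24,"y":2.6,"z":0.5,"claw":0.05},{"wx":1.2,"wy":0,"wz":0,"x":24,"y":2.6,"z":0.5,"claw":0.05}]'
python3 -c "
from h import *
to(485.2,291.8,64.5,1.2)"
```

```text
time: 52.53
ee_pos: [484.8, 291.7, 73.4]
tool_rot: [-0.707, -0.007, 0.707, -0.008]
force: [-0.8, -0.2, -8.2]
opening: 15.2
ee [484.8 291.7  73.4] yaw 1.2 tilt -1.0 open 15.2 F [-0.8 -0.2 -8.2] -> x 8.9 y -0.1 z -0.4 wx 0.0
```

```bash
python3 -m inch '[{"wx":0,"wy":0,"wz":0,"x":1,"y":0,"z":0,"claw":0.05},{"wx":0,"wy":0,"wz":0,"x":2,"y":0,"z":0,"claw":0.05},{"wx":0,"wy":0,"wz":0,"x":3,"y":0,"z":0,"claw":0.05},{"wx":0,"wy":0,"wz":0,"x":4,"y":0,"z":0,"claw":0.05},{"wx":0,"wy":0,"wz":0,"x":5,"y":0,"z":0,"claw":0.05},{"wx":0,"wy":0,"wz":0,"x":6,"y":0,"z":0,"claw":0.05},{"wx":0,"wy":0,"wz":0,"x":7,"y":0,"z":0,"claw":0.05},{"wx":0,"wy":0,"wz":0,"x":8,"y":0,"z":0,"claw":0.05},{"wx":0,"wy":0,"wz":0,"x":8.5,"y":0,"z":0,"claw":0.05},{"wx":0,"wy":0,"wz":0,"x":8.5,"y":0,"z":0,"claw":0.05}]'
```

```text
time: 53.37
ee_pos: [485.0, 291.7, 65.3]
tool_rot: [-0.707, -0.007, 0.707, -0.007]
force: [-0.8, 0.3, -8.2]
opening: 15.6
```

Still carrying its full weight at 65.3; another 2 mm.

```bash
python3 -m inch '[{"wx":0,"wy":0,"wz":0,"x":0.3,"y":0,"z":0,"claw":0.05},{"wx":0,"wy":0,"wz":0,"x":0.6,"y":0,"z":0,"claw":0.05},{"wx":0,"wy":0,"wz":0,"x":0.9,"y":0,"z":0,"claw":0.05},{"wx":0,"wy":0,"wz":0,"x":1.2,"y":0,"z":0,"claw":0.05},{"wx":0,"wy":0,"wz":0,"x":1.5,"y":0,"z":0,"claw":0.05},{"wx":0,"wy":0,"wz":0,"x":1.8,"y":0,"z":0,"claw":0.05},{"wx":0,"wy":0,"wz":0,"x":2,"y":0,"z":0,"claw":0.05},{"wx":0,"wy":0,"wz":0,"x":2,"y":0,"z":0,"claw":0.05},{"wx":0,"wy":0,"wz":0,"x":2,"y":0,"z":0,"claw":0.05},{"wx":0,"wy":0,"wz":0,"x":2,"y":0,"z":0,"claw":0.05}]'
python3 -c "
from h import *
s=get_state();print(np.round(s['force'],1),np.round(s['wrist_torque'],3),s['ee_pos'].round(1))"
```

```text
time: 54.2
ee_pos: [485.3, 291.8, 64.5]
tool_rot: [-0.707, -0.007, 0.707, -0.008]
force: [-5.0, -2.2, 3.1]
opening: 15.5
[-5.  -2.2  3.1] [-0.327  0.86   0.027] [485.3 291.8  64.5]
```

It's down on the case floor at 64.5, exactly as computed. Releasing and rising straight up.

```bash
python3 -m inch '[{"wx":0,"wy":0,"wz":0,"x":0,"y":0,"z":0,"claw":0.36},{"wx":0,"wy":0,"wz":0,"x":0,"y":0,"z":0,"claw":0.36},{"wx":0,"wy":0,"wz":0,"x":0,"y":0,"z":0,"claw":0.36},{"wx":0,"wy":0,"wz":0,"x":0,"y":0,"z":0,"claw":0.36},{"wx":0,"wy":0,"wz":0,"x":-5,"y":0,"z":0,"claw":0.36},{"wx":0,"wy":0,"wz":0,"x":-20,"y":0,"z":0,"claw":0.36},{"wx":0,"wy":0,"wz":0,"x":-45,"y":0,"z":0,"claw":0.36},{"wx":0,"wy":0,"wz":0,"x":-80,"y":0,"z":0,"claw":0.36},{"wx":0,"wy":0,"wz":0,"x":-115,"y":0,"z":0,"claw":0.36},{"wx":0,"wy":0,"wz":0,"x":-141,"y":0,"z":0,"claw":0.36}]'
python3 -m inch '[{"wx":0,"wy":0,"wz":0,"x":0,"y":0,"z":15,"claw":0.9},{"wx":0,"wy":0,"wz":0,"x":0,"y":0,"z":35,"claw":0.9},{"wx":0,"wy":0,"wz":0,"x":0,"y":0,"z":55,"claw":0.9},{"wx":0,"wy":0,"wz":0,"x":0,"y":0,"z":60,"claw":0.9},{"wx":0,"wy":0,"wz":0,"x":0,"y":0,"z":60,"claw":0.9},{"wx":0,"wy":0,"wz":0,"x":0,"y":0,"z":60,"claw":0.9},{"wx":0,"wy":0,"wz":0,"x":0,"y":0,"z":60,"claw":0.9},{"wx":0,"wy":0,"wz":0,"x":0,"y":0,"z":60,"claw":0.9},{"wx":0,"wy":0,"wz":0,"x":0,"y":0,"z":60,"claw":0.9},{"wx":0,"wy":0,"wz":0,"x":0,"y":0,"z":60,"claw":0.9}]'
python3 - <<'E'
from h import *
get_image('side')
s=get_state();print(s['ee_pos'].round(1))
ci=camera_info('wrist');im=get_image('wrist');cv2.imwrite('pics/end.png',im[:,:,::-1])
q=regions_of('wrist','tray')[0];m=q['mask']
p,i=fit(lambda p:sil(ci,p,MOD['tray'],6),m,[493.5,292,.02],(4,4,.03));print('tray',q['conf'],p.round(3),i)
t=np.load('tray.npy').copy();t[:3]=p
for n,k,y in (('handset',5,-58),('canopy',4,-58),('railcar',3,58)):
    c=pose(t,[(t[k],y,16)])[0];print('pocket',n,c.round(1),np.degrees(t[2]).round(1))
    try: look(n,[c[0],c[1],t[2]],z0=16)
    except Exception as e: print(n,e)
imw=im.astype(int);w=(imw.min(2)>165)&(imw.max(2)-imw.min(2)<45)
for X in ([120,0,26],[-120,0,26],[0,94,26],[0,-94,26]): print('tray edge',X,prj(ci,pose(p,[X],6))[0].round(0))
for X in ([130,0,20],[-130,0,20],[0,104,20],[0,-104,20]): print('case inner',X,prj(ci,pose([493.9,292,.02],[X],0))[0].round(0))
for cam,n in (('scene','throttle'),('scene','mug')):
    get_image(cam);print(n,[(round(q['conf'],2),ray(cam,q['centre'],0).round(0)) for q in spot_point(cam,n)[:1]])
E
```

```text
time: 55.03
ee_pos: [486.1, 292.2, 208.2]
tool_rot: [0.708, 0.008, -0.706, 0.007]
force: [0.1, 0.5, 0.9]
opening: 33.8
time: 55.87
ee_pos: [425.6, 290.4, 204.3]
tool_rot: [-0.707, -0.007, 0.707, -0.007]
force: [-0.3, 0.2, 0.6]
opening: 84.6
[425.5 290.4 204.3]
tray 0.9 [4.96293e+02 2.91619e+02 2.00000e-02] 0.639474392688054
pocket handset [558.  234.8  16. ] 1.1
handset wrist 0.79 pose [555.5 233.9] yaw deg 1.5 iou 0.953
handset wrist 0.27 pose [577.6 320.9] yaw deg -88.2 iou 0.22
ee [425.3 290.4 204.3] tool yaw 1.19 shift to obj origin tool xyz [ 204.3   59.2 -129. ] wx -0.3
pocket canopy [441.8 232.5  16. ] 1.1
canopy wrist 0.67 pose [439.2 231.5] yaw deg 1.3 iou 0.969
ee [425.2 290.5 204.4] tool yaw 1.2 shift to obj origin tool xyz [204.4  59.2 -12.7] wx -0.1
pocket railcar [448.8 348.7  16. ] 1.1
railcar 'NoneType' object is not subscriptable
tray edge [120, 0, 26] [320. -13.]
tray edge [-120, 0, 26] [319. 226.]
tray edge [0, 94, 26] [230. 118.]
tray edge [0, -94, 26] [409. 118.]
case inner [130, 0, 20] [319. -17.]
case inner [-130, 0, 20] [319. 232.]
case inner [0, 104, 20] [223. 120.]
case inner [0, -104, 20] [415. 120.]
throttle [(0.6, array([762.,  73.,   0.]))]
mug [(0.62, array([ 737., -252.,    0.]))]
```

Handset minus canopy offset is (116.3, 2.4), against (116.2, 2.3) for their pockets. The network missed the railcar, so I'll retry it.

```bash
python3 - <<'E'
from h import *
for k in range(2):
    try: look('railcar',[446.5,347.7,.02],z0=16)
    except Exception as e: print(e)
for cam in ('scene','side'):
    get_image(cam)
    for n in ('railcar','canopy','handset'):print(cam,n,[(round(q['conf'],2),ray(cam,q['centre'],16).round(0).tolist()) for q in spot_point(cam,n)[:1]])
# yellow visible in each pocket, wrist view
im=get_image('wrist').astype(int);ci=camera_info('wrist')
y=(im[:,:,0]>150)&(im[:,:,1]>150)&(im[:,:,2]<90);y[240:]=0
t=np.load('tray.npy').copy();t[:3]=[493.9,291.2,.022]
for n,k,yy,zf in(('railcar',3,58,10),('canopy',4,-58,10),('handset',5,-58,10),('bench',6,58,16)):
    c=prj(ci,pose(t,[(t[k],yy,zf+6)]))[0].astype(int);print(n,c,y[max(0,c[1]-60):c[1]+60,c[0]-22:c[0]+22].sum())
# heights of tray corners? foam edges vs case wall, right and left at row 118
for r in (60,118,180): 
    print(r,[c for c in range(200,450) if abs(im[r,c]-im[r,c-1]).sum()>90])
E
```

```text
railcar wrist 0.88 pose [448.6 349. ] yaw deg 1.2 iou 0.912
ee [425.2 290.5 204.5] tool yaw 1.2 shift to obj origin tool xyz [204.5 -58.  -24.6] wx 0.0
railcar wrist 0.81 pose [449. 349.] yaw deg 1.1 iou 0.896
railcar wrist 0.55 pose [431.5 377.3] yaw deg 11.7 iou 0.16
ee [425.2 290.5 204.5] tool yaw 1.2 shift to obj origin tool xyz [204.5 -57.9 -25. ] wx 0.1
scene railcar [(0.66, [453.0, 346.0, 16.0])]
scene canopy [(0.87, [439.0, 235.0, 16.0])]
scene handset [(0.61, [555.0, 234.0, 16.0])]
side railcar [(0.92, [451.0, 356.0, 16.0])]
side canopy [(0.88, [441.0, 224.0, 16.0])]
side handset [(0.94, [563.0, 234.0, 16.0])]
railcar [269 161] 17
canopy [370 169] 15
handset [375  60] 41
bench [262  48] 1529
60 [211, 219, 220, 224, 226, 250, 251, 273, 274, 310, 311, 329, 356, 357, 404, 405, 406, 413, 414, 417, 420, 421, 428, 429]
118 [216, 224, 225, 251, 252, 271, 272, 311, 328, 329, 409, 412, 415, 416, 423, 424]
180 [221, 222, 229, 230, 242, 243, 244, 281, 282, 311, 312, 328, 329, 404, 407, 410, 411, 418]
```

All three models hold the same relative poses as when they were pressed home, and the tray edges lie inside the case walls. Handing in.

```bash
python3 -c "
from cell import *
print(sign_off(), get_state()['time'])"
```

```text
the job is handed in; nothing more can be done
the job is handed in; nothing more can be done
```

The job is handed in. The railcar, canopy and hand throttle are pressed home, and the loaded tray stands inside the carry-case base, released. The bench was absent.

**Models home in their pockets**
- **Before the lift:** the closed fingertips found the railcar roof at 60.1 mm and the canopy roof at 60.2 mm (60 expected). The throttle body was at 38.2 and 38.3 mm at its two ends (38 expected).
- **Canopy:** my first insertion pitched it nose-down in the grip. I set it on the desk, regripped it nearer the kiosk, and it then went in properly.

**Tray in the case**
- **Carry:** the loaded tray weighed about 8 N on the wrist, with almost no tilting moment.
- **Set-down:** it touched the case floor at TCP height 64.5 mm, exactly as computed. The last wrist picture puts its edges inside the case walls.
- **After release:** throttle minus canopy spacing was (116.3, 2.4) mm against (116.2, 2.3) for their pockets. The railcar kept the spacing to the canopy it had when home, within about 1 mm.

**Checks that disagreed or were weak**
- **Knob:** pressing over the throttle's knob met no contact at 45 mm, where 48 was expected; both ends of its body read home.
- **Weak tray fit:** the outline fit of the tray in the case was poor (IoU 0.64), so I relied on the models, the wall edges and the contact height.
- **Last picture not seen:** the final picture could not be viewed because the limit of 16 was reached, so that check is numeric only.
- **Bystanders:** at the end I located only the throttle box and mug, by network: the box was within about 5 mm of its first position. I had no accurate first reading for the mug. I did not check the red button, but the arm went nowhere near it.

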